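Stand a washed sample tube on the draining spigot

ROBOT

A 6-joint arm with a two-finger parallel gripper is mounted at the origin on the work surface. World frame = base frame: x ahead of the robot, y to its left, z up, the work surface at z = 0. Lengths are in m, angles in rad, forces in N, time in s.
With the tool pointing down it reaches from about 0.35 to 0.875 m from the base axis. Payload 4.2 kg.
Tool frame: the origin (TCP) lies on the centre line of the jaws, within the pads' length; the fingertips stand 19 mm ahead of it and the grasp point (between the pads) is the TCP (arm.finger_overhang is the z of the fingertips in the tool frame, in m); z points along the fingers, y is the line along which they close (so a half turn about z gives the same grasp; the last joint's range is limited). The gripper opens to 87 mm and grips with 3 to 60 N. Pads are 19 mm wide; open, the fingers measure 117 mm over their backs; the gripper's body (75 mm by 190 mm) begins 51 mm behind the grasp point.
Start: joints at [1.523, 0.385, 0.008, 0, -1.194, -0.259], TCP at [0.189, 0.596, 0.203] pointing down, gripper open.
Joint ranges: [-3.14, 3.14], [-1.21, 2.06], [-1.07, 1.41], [-3.16, 2.05], [-2.99, -0.16], [-3.1, 3.1]. Speed limits (rad/s): [2.79, 2.79, 3.14, 3.14, 3.14, 3.14].

INTERFACE

Orientations are given as [roll, pitch, yaw] about the fixed x, y, z axes, in that order (R = Rz(yaw) Ry(pitch) Rx(roll)).
In Python, from bench import arm gives the robot as it stands. The module is installed in compiled form; this text tells all that it offers.
- The arm moves only by the tool move_arm, never from a script. Its argument "deltas" is one flat list of numbers, 7 for each row, row after row: the shift along the tool's x, y, z normalised to -1 to 1, where 1 is 500 mm, then the turn, a rotation vector about the tool's x, y, z normalised to -1 to 1, where 1 is 0.5 rad, then the opening, from 0 (shut) to 1 (fully open). A call has 1 to 10 rows; each row is the pose to reach, as a shift and turn from the pose commanded when the call began, along the tool's axes at that moment; what a row does not reach only later rows make up. A row lasts 1/10 s, in which the tool goes at most 50 mm and 8.59 degrees, less where a joint would pass 70% of its speed; a pose out of reach is approached as far as the arm can. A call with a number of a shift or a turn outside -1 to 1 is refused whole. A call with a gripper value outside its range is refused whole. The fingers move at their own pace and stop on an object; "grip_force" is the grip in N (left out, the last holds). Time passes only in rows, so rows that repeat a pose let the fingers close. It gives the time, the measured TCP pose, the force, the opening and the grip force at its end, in the units of the state.
- arm.read_state(): the state, without advancing time (a new reading comes with each control period).
- arm.camera(name): name is "scene" or "top" or "wrist"; returns (picture, depth): 400x640x3 uint8, blue, green, red; 400x640 float32, m along the optical axis (not along the pixel's ray), 0 where there is no reading.
- arm.get_calibration(name): a dict with "camera_matrix" (3x3 intrinsics, pixels), "rvec" (rotation vector, rad) and "tvec" (3), from world to camera coordinates, as OpenCV has them; the wrist camera has in their place "mount" (4x4, takes a point from camera to tool coordinates, whose origin is the TCP and whose axes are the flange's). Camera axes: x right, y down, z forward; pixel columns grow to the right and rows downward; lengths in m; the calibration is good to about 2 mm. The wrist camera is an equidistant fisheye: a pixel r from the principal point sees the ray r / f radians off the axis. A picture is of the moment at which its call begins: read the wrist's pose just before it. get_calibration takes no time and is no camera call.
- arm.hand_in(): hands the job in; it is judged then, once.
The state is a dict: "t": time; "qpos": joint angles; "joint_velocities": joint speeds; "joint_torque": joint torques, N m; "eef_pos": TCP position; "tool_rot": TCP orientation; "contact_force": force on the tool from outside, world axes, zero at the start; "torque": the same for the moment, N m; "width": opening from 0.0 (shut) to 1.0 (fully open); "grasp_force": force on a finger pad.
Only numpy, scipy, OpenCV 4.12 (cv2) and the standard library are available. Lean on these libraries where they do the work, as an engineer would, in place of code of your own. Each camera call takes 0.05 s, during which the arm holds its last target. There are 200 camera calls.

TASK

The washed amber sample tube lies in the white cradle. Turn it upside down, slip it over the spigot of the draining stand and press it gently down until its rim sits flat on the round seat and the sprung keeper has snapped back over the rim flange; then let go of it. Leave the bottle, the jar and the wash bottle where they are.

Things in the scene. Friction and masses are not known exactly. Their poses are not given: they have to be found in the camera images.
- tube: Amber glass tube, 150 mm long, 36 mm outside diameter, bore 30 mm and 144 mm deep, closed flat at one end, a flange of 46 mm diameter and 6 mm thick around its open mouth; about 0.12 kg. Origin: centre of the closed end's outer face; x axis: along the tube towards the mouth. Starts lying level in the cradle, axis 47 mm above the table, mouth roughly away from the robot.
- tube_mouth (a point): Centre of the tube's open mouth, in the plane of the rim, 150 mm along x from the tube's origin.
- stand: Draining stand, fixed: steel plate 130 x 110 x 12 mm with a round grey seat of 56 mm diameter, flat top 30 mm above the table, and in its middle the upright grey spigot (see stand_foot). Origin: on the table under the seat's centre; z up; the keeper stands on its +x side.
- stand_seat (a point): Centre of the seat's flat top, 30 mm above the table, on the stand's axis.
- keeper (a joint): Sprung steel keeper (hinged jaw): a slanting plate 22 mm wide, hung from a hinge between two posts (90 mm high, 47 mm from the stand's axis), down and in to 19 mm from the axis, lower edge 9.5 mm above the seat. 0 closed, positive (rad) swung outwards. The flange coming down pushes it about 0.13 rad out against up to about 8 N, then it springs back to 0 above the flange.
- cradle: White plastic cradle, fixed, 75 x 60 mm, with two V-shaped rests in which the tube lies. Origin: on the table under its centre; x axis: along the lying tube towards its mouth. The tube's closed end sticks out 91 mm from the cradle's centre, so that the last 59 mm of the tube are free.
- bottle: Amber bottle with black cap, standing, 52 mm diameter, 115 mm high; not to be moved. Origin: centre of its underside.
- jar: Amber jar with black lid, standing, 68 mm diameter, 62 mm high; not to be moved. Origin: centre of its underside.
- washbottle: White plastic wash bottle, standing, 66 mm diameter, 230 mm high with its bent spout, which points along its x axis to 58 mm; not to be moved. Origin: centre of its underside.
- stand_foot (a point): Foot of the spigot, a round grey peg of 25 mm diameter that ends 80 mm above the seat (tip edge bevelled 1.5 mm; this point is on the axis at seat height). In its stiff soft mount it leans 4 to 7 degrees in an unknown direction: its tip is 6 to 9 mm off the axis; the lean is not reported. About 5 N sideways at the tip moves it, and it stays where pushed.
There are look-alikes about, which are no part of the job. Leave any blue or purple look-alike of the tube alone.

How it is judged:
On the way:
1. the tube is turned mouth down, off the cradle (height (world z) of tube_mouth above 0.06 m and angle between tube's own x axis and vertical above 2.8 rad), for 0.2 s.
At the end, for the whole second after the job is handed in: The tube stands mouth down over the spigot, released and at rest: rim within 3 mm of the seat's top and centred on it within 6 mm, closed end straight above within 12 mm, keeper closed over the flange (below 0.06 rad) (horizontal distance between tube_mouth and stand_seat below 0.006 m and horizontal distance between tube and stand_seat below 0.012 m and z of tube_mouth in the frame of stand_seat below 0.003 m and z of tube in the frame of stand_seat above 0.14 m and value of joint keeper below 0.06 rad and linear speed of tube below 0.02 m/s); the robot touches nothing.
It fails at once if the tube is pressed or knocked on the stand with more than 60 N (contact force between tube and stand above 60 N).
It fails at once if the bottle is moved by more than 20 mm (distance of bottle from where it was at the start of the episode above 0.02 m).
It fails at once if the jar is moved by more than 20 mm (distance of jar from where it was at the start of the episode above 0.02 m).
It fails at once if the wash bottle is moved by more than 20 mm (distance of washbottle from where it was at the start of the episode above 0.02 m).
It also fails if it takes over 64 s, if anything falls off the work surface, if the arm or the gripper's body presses on something with over 40 N, if the wrist force passes 120 N, or if a joint passes its speed limit or range.

## Working session

There is one attempt and no reset: what is moved stays moved. The work goes in short steps, Python scripts to look and compute and a tool call to move; the robot and the scene stay as the last step left them, time stands still between calls to the robot, and variables do not carry over. Pictures are saved under pics/ and viewed, at most 10 in all, crops included, and the job is handed in when it is done.

Besides the shell and the picture viewer there is one more tool, called as name(argument=value, ...) on one line, values as JSON. move_arm: Moves the arm, as the interface text tells. Its arguments: {"type":"object","properties":{"deltas":{"type":"array","items":{"type":"number"}},"grip_force":{"type":"number"}},"required":["deltas"]}

```bash
mkdir -p pics; cat > h.py <<'E'
import numpy as np, cv2
from bench import arm
from scipy.spatial.transform import Rotation as R
def cam(n):
    p,d=arm.camera(n); c=arm.get_calibration(n)
    K=np.array(c["camera_matrix"]);Rm=cv2.Rodrigues(np.array(c["rvec"],float))[0];t=np.array(c["tvec"],float).ravel()
    v,u=np.mgrid[0:400,0:640]
    P=np.stack([(u-K[0,2])/K[0,0]*d,(v-K[1,2])/K[1,1]*d,d],-1)
    W=(P-t)@Rm
    W[d<=0]=np.nan
    return p,d,W
E
python3 - <<'E'
from h import *
s=arm.read_state();print(s)
for n in("scene","top"):
    p,d,W=cam(n);cv2.imwrite(f"pics/{n}0.png",p);np.savez(f"{n}0.npz",p=p,d=d,W=W)
    c=arm.get_calibration(n);print(n,c)
print(arm.get_calibration("wrist"))
E
```

```text
{'t': 0.0, 'qpos': array([ 1.52259306e+00,  3.85565118e-01,  6.64231983e-03, -5.07722256e-04,
       -1.19399389e+00, -2.58593727e-01]), 'joint_velocities': array([ 0.00107431,  0.00212252, -0.00082141, -0.00140934, -0.00022543,
        0.00092236]), 'joint_torque': array([ 1.96219848e-04, -3.90663779e+01,  1.87402368e+01,  4.21963871e+00,
        1.10471938e-02, -1.91434988e-04]), 'eef_pos': array([0.18854493, 0.59521243, 0.20145964]), 'tool_rot': array([ 3.13942212e+00, -8.62103848e-05, -3.06984216e-01]), 'contact_force': array([ 0.24460097, -0.68426049,  0.8113843 ]), 'torque': array([0.02132263, 0.01614827, 0.00053431]), 'grasp_force': 0.0, 'width': 0.9985758737382677}
scene {'camera_matrix': array([[386.62647822,   0.        , 321.75691481],
       [  0.        , 386.62647822, 199.27215899],
       [  0.        ,   0.        ,   1.        ]]), 'rvec': array([ 0.86880789,  2.63413681, -0.92578584]), 'tvec': array([ 0.43195198, -0.19137965,  1.35090754])}
top {'camera_matrix': array([[452.41330672,   0.        , 325.93489789],
       [  0.        , 452.41330672, 201.46969982],
       [  0.        ,   0.        ,   1.        ]]), 'rvec': array([ 2.13656747, -2.13006165,  0.19126069]), 'tvec': array([-0.02445831,  0.54999558,  1.32837057])}
{'camera_matrix': array([[309.70691629,   0.        , 322.46245194],
       [  0.        , 309.70691629, 200.21256936],
       [  0.        ,   0.        ,   1.        ]]), 'mount': array([[ 7.16682014e-04, -9.65859514e-01, -2.59065409e-01,
         7.04293376e-02],
       [ 9.99999511e-01,  8.68697520e-04, -4.72305820e-04,
        -1.21072132e-03],
       [ 6.81230548e-04, -2.59064944e-01,  9.65859664e-01,
        -1.81322151e-01],
       [ 0.00000000e+00,  0.00000000e+00,  0.00000000e+00,
         1.00000000e+00]])}
```

View pics/top0.png

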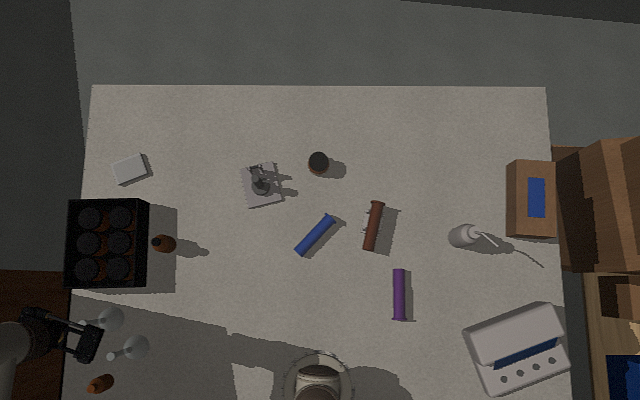

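View pics/scene0.png

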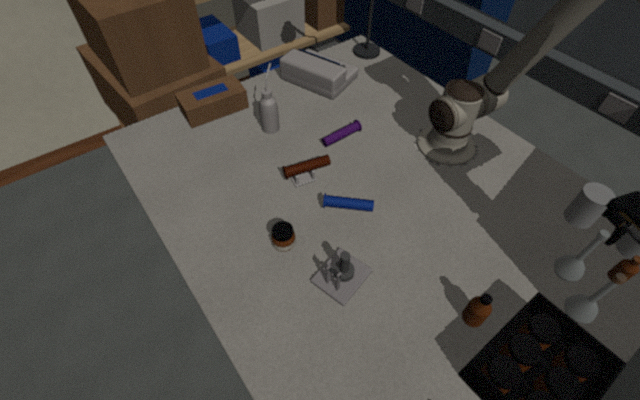

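The top view shows three tube-like things: amber at (373,225) on white rests, blue at (315,235) and purple at (399,294). Only the amber one matches the description. The stand is at (262,185), the jar at (318,162), the bottle at (163,243) and the wash bottle at (463,236). I'll confirm the tube with an enlarged crop and measure it.

```bash
python3 - <<'E'
from h import *
a=np.load("top0.npz");b=np.load("scene0.npz")
c1=cv2.resize(a["p"][140:260,230:400],None,fx=4,fy=4,interpolation=2)
c2=cv2.resize(b["p"][145:310,265:385],None,fx=3,fy=3,interpolation=2)[:480]
im=np.zeros((480,680,3),np.uint8);im[:]=c1[:480];cv2.imwrite("pics/crop.png",np.clip(im*1.6,0,255).astype(np.uint8))
cv2.imwrite("pics/crop2.png",np.clip(c2*1.6,0,255).astype(np.uint8))
for n,f,box in(("top",a,(195,255,355,392)),("scene",b,(150,182,280,335))):
    p=f["p"].astype(int);W=f["W"];m=np.zeros(p.shape[:2],bool);v0,v1,u0,u1=box;m[v0:v1,u0:u1]=1
    m&=(p[...,2]>1.6*p[...,0])&(p[...,2]>35)&(W[...,2]>.03)&(W[...,2]<.09)
    Q=W[m];print(n,len(Q),Q.min(0),Q.max(0))
    c=Q.mean(0);_,s,V=np.linalg.svd((Q-c)[:,:2]);d=V[0]*np.sign(V[0,0]);t=(Q-c)[:,:2]@d;w=(Q-c)[:,:2]@[-d[1],d[0]]
    print(c,"dir",d,np.degrees(np.arctan2(d[1],d[0])),"t",t.min(),t.max(),"w",w.min(),w.max())
    for lo in np.arange(t.min(),t.max(),.012):
        k=(t>=lo)&(t<lo+.012);print(round(lo,3),k.sum(),w[k].min().round(4),w[k].max().round(4),Q[k,2].max().round(4))
# stand
for n,f,box in(("top",a,(155,212,238,290)),("scene",b,(235,310,305,380))):
    W=f["W"];v0,v1,u0,u1=box;Q=W[v0:v1,u0:u1].reshape(-1,3)
    for lo,hi in((.008,.016),(.024,.034),(.04,.07),(.07,.1),(.1,.13)):
        k=Q[(Q[:,2]>lo)&(Q[:,2]<hi)];print(n,lo,len(k),k.min(0).round(4) if len(k) else'',k.max(0).round(4) if len(k) else'',np.median(k,0).round(4) if len(k) else'')
    k=Q[abs(Q[:,2]-.012)<.006][:,:2].astype(np.float32)
    if len(k)>5:print(cv2.minAreaRect(k))
for n,box in(("jar",(145,180,300,335)),("bot",(230,258,148,182)),("wash",(220,255,440,510))):
    W=a["W"];Q=W[box[0]:box[1],box[2]:box[3]].reshape(-1,3);Q=Q[Q[:,2]>.03];print(n,Q.min(0),Q.max(0))
E
```

```text
top 475 [ 0.40225675 -0.19845677  0.05085444] [ 0.55251337 -0.13293049  0.07415812]
[ 0.47729171 -0.16090355  0.06166534] dir [ 0.97444536 -0.22462465] -12.980807161847821 t -0.07486273383629999 0.07478065024557011 w -0.021451194846172843 0.018270112434039636
-0.075 43 -0.0178 0.0135 0.0686
-0.063 37 -0.0141 0.0129 0.0666
-0.051 36 -0.0168 0.0137 0.0723
-0.039 39 -0.0167 0.0135 0.0699
-0.027 35 -0.016 0.0135 0.0675
-0.015 37 -0.0175 0.0134 0.0687
-0.003 37 -0.0133 0.0132 0.0674
0.009 37 -0.015 0.0131 0.0712
0.021 42 -0.017 0.014 0.0681
0.033 37 -0.0165 0.0145 0.0694
0.045 39 -0.017 0.0137 0.0673
0.057 35 -0.0169 0.0173 0.0697
0.069 21 -0.0215 0.0183 0.0742
scene 462 [ 0.40573961 -0.18833427  0.03381147] [ 0.55552628 -0.13062561  0.07268565]
[ 0.48216381 -0.15680049  0.05865477] dir [ 0.97387909 -0.22706721] -13.124467536040969 t -0.07680536123132914 0.07209696142716754 w -0.021338864742852463 0.013867018009917489
-0.077 32 -0.0152 0.0103 0.0663
-0.065 34 -0.0136 0.009 0.067
-0.053 37 -0.0213 0.0091 0.0677
-0.041 36 -0.0153 0.0093 0.0658
-0.029 39 -0.0176 0.0107 0.0672
-0.017 39 -0.01
[... 803 characters left out ...]
6 ] [0.6267 0.199  0.0116]
scene 0.024 194 [0.5758 0.1536 0.024 ] [0.6594 0.2121 0.0335] [0.6085 0.1922 0.0296]
scene 0.04 103 [0.5973 0.1757 0.04  ] [0.6593 0.2129 0.0695] [0.6208 0.1905 0.0548]
scene 0.07 141 [0.5992 0.1715 0.0701] [0.6596 0.2147 0.0999] [0.6474 0.1933 0.0852]
scene 0.1 81 [0.5975 0.174  0.1005] [0.6201 0.1976 0.1129] [0.6097 0.1868 0.1091]
((0.6124832630157471, 0.1831304430961609), (0.13220468163490295, 0.11048009991645813), 14.763283729553223)
jar [ 0.64163808 -0.029021    0.03072129] [0.70394167 0.03656099 0.06835832]
bot [0.39583177 0.43766583 0.03052106] [0.44742368 0.48486623 0.11818138]
wash [ 0.40278041 -0.58349372  0.03052631] [ 0.49656545 -0.3978814   0.22827356]
```

View pics/crop.png

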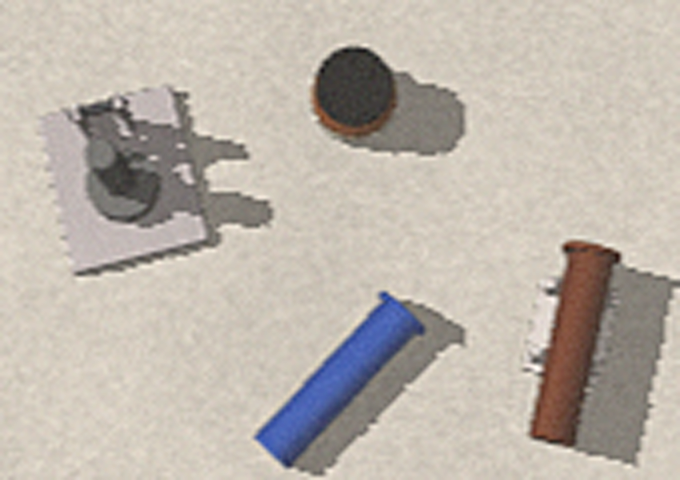

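View pics/crop2.png

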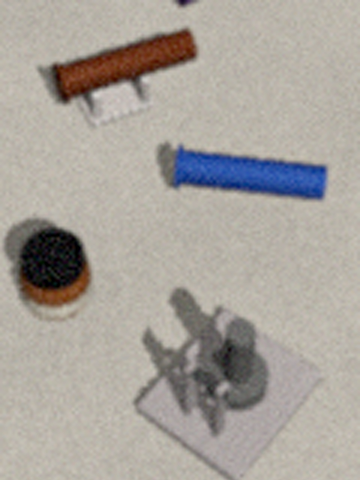

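The crops confirm it: the amber tube lies on the white rests with its flange at the far end, and the stand's spigot leans, with the keeper behind it. My plan is to grasp with the tool tilted 45° forward, so that a half roll about the tool axis turns the mouth down. First I'll move past the stand, for a close view and some joint data.

move_arm(deltas=[0.8, 0.79, -0.25, 0, 0, 0.16, 1, 0.8, 0.79, -0.25, 0, 0, 0.16, 1, 0.8, 0.79, -0.25, 0, 0, 0.16, 1, 0.8, 0.79, -0.25, 0, 0, 0.16, 1, 0.8, 0.79, -0.25, 0, 0, 0.16, 1, 0.8, 0.79, -0.25, 0, 0, 0.16, 1, 0.8, 0.79, -0.25, 0, 0, 0.16, 1, 0.8, 0.79, -0.25, 0, 0, 0.16, 1, 0.8, 0.79, -0.25, 0, 0, 0.16, 1, 0.8, 0.79, -0.25, 0, 0, 0.16, 1])

```text
t: 1.1
eef_pos: [0.4164, 0.162, 0.3115]
tool_rot: [-3.141, 0.0, -0.386]
contact_force: [1.3, 1.1, 0.3]
width: 0.999
grasp_force: 0.0
```

```bash
cat >> h.py <<'E'
import json
def log():
    s=arm.read_state();open("log.jsonl","a").write(json.dumps([list(s["qpos"]),list(s["eef_pos"]),list(s["tool_rot"])])+"\n")
    print("t",round(s["t"],2),"q",s["qpos"].round(3),"p",s["eef_pos"].round(4),"r",s["tool_rot"].round(4),"F",s["contact_force"].round(1),"w",round(s["width"],3),"g",round(s["grasp_force"],1));return s
def rpy(Rm): return R.from_matrix(Rm).as_euler("xyz")
def delta(pos,Rt,s=None):
    "shift, turn in move_arm units from the measured pose to (pos,Rt)"
    s=s or arm.read_state();R0=R.from_euler("xyz",s["tool_rot"]).as_matrix()
    print("delta",((R0.T@(np.array(pos)-s["eef_pos"]))/.5).round(4),(R.from_matrix(R0.T@Rt).as_rotvec()/.5).round(4))
def tool(alpha,psi,flip=False):
    "tool z pointing alpha below the horizontal along heading psi; x up-forward, or down-back when flipped"
    d=np.array([np.cos(psi),np.sin(psi),0]);u=np.array([0,0,1.])
    z=d*np.cos(alpha)-u*np.sin(alpha);x=d*np.sin(alpha)+u*np.cos(alpha)
    if flip:x=-x
    return np.stack([x,np.cross(z,x),z],1)
E
python3 - <<'E'
from h import *
s=log()
p,d=arm.camera("wrist");np.savez("w1.npz",p=p,d=d,pos=s["eef_pos"],rot=s["tool_rot"]);cv2.imwrite("pics/w1.png",p)
# stand fit from both cams: seat circle at z .03
from scipy.optimize import least_squares
for n in("top","scene"):
    f=np.load(n+"0.npz");W=f["W"];Q=W.reshape(-1,3);Q=Q[(abs(Q[:,0]-.61)<.1)&(abs(Q[:,1]-.18)<.1)]
    k=Q[abs(Q[:,2]-.012)<.006];h=cv2.convexHull(k[:,:2].astype(np.float32))
    # plate: robust rectangle 130x110
    g=Q[(abs(Q[:,2]-.030)<.004)&(np.hypot(Q[:,0]-.604,Q[:,1]-.182)<.035)];(c,r)=cv2.minEnclosingCircle(g[:,:2].astype(np.float32))
    print(n,"seat",len(g),c,r, "plate hull box",cv2.minAreaRect(k[(k[:,2]>.009)][:,:2].astype(np.float32)))
    for z in(.105,.11):
        t=Q[(Q[:,2]>z)];print("tip",len(t),(t.min(0)+t.max(0))/2,np.ptp(t,axis=0),t.mean(0))
E
```

```text
t 1.1 q [ 0.737  0.008 -0.201 -0.    -1.362  0.448] p [0.4164 0.162  0.3115] r [-3.1414e+00  1.0000e-04 -3.8630e-01] F [1.3 1.1 0.3] w 0.999 g 0.0
top seat 130 (0.6031221747398376, 0.18273863196372986) 0.02813784033060074 plate hull box ((0.6104366183280945, 0.18483516573905945), (0.12970195710659027, 0.1094583049416542), 14.785517692565918)
tip 48 [0.6074287  0.18720803 0.11011081] [0.0214888  0.02159797 0.01010726] [0.60689662 0.18665833 0.10930652]
tip 17 [0.6046895  0.18660712 0.11258629] [0.01270895 0.02039615 0.0051563 ] [0.60533264 0.18532667 0.11165043]
scene seat 171 (0.6039925217628479, 0.1817506104707718) 0.028662724420428276 plate hull box ((0.6124814748764038, 0.18331202864646912), (0.13200508058071136, 0.10942929238080978), 14.40180778503418)
tip 73 [0.60881845 0.18581221 0.10916304] [0.022627   0.02357751 0.00755136] [0.60900247 0.18652273 0.1091707 ]
tip 16 [0.60934911 0.1849119  0.11150081] [0.01910048 0.0170062  0.00287582] [0.60846601 0.1836644  0.11104688]
```

View pics/w1.png

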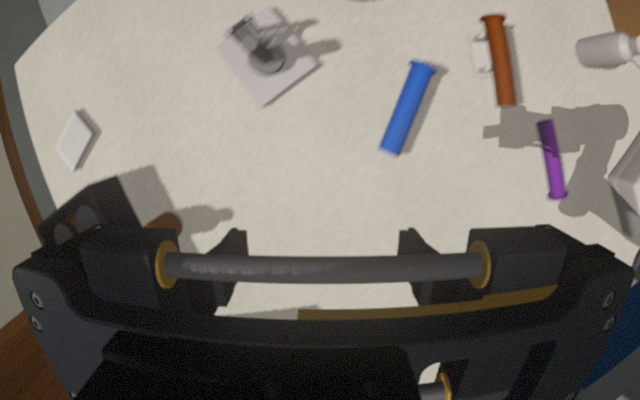

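The stand is at (265,55) in the wrist view, with a clear spigot, and the tube is at (500,60). Next I move over the tube and start tilting. This also gives the data I need to identify the arm's geometry.

```bash
python3 - <<'E'
from h import *
delta([.44,-.13,.22],tool(np.radians(63),-.228))
E
```

```text
delta [0.2576 0.5149 0.188 ] [ 0.0779  0.9333 -0.323 ]
```

move_arm(deltas=[0.26, 0.515, 0.19, 0.08, 0.93, -0.32, 1, 0.26, 0.515, 0.19, 0.08, 0.93, -0.32, 1, 0.26, 0.515, 0.19, 0.08, 0.93, -0.32, 1, 0.26, 0.515, 0.19, 0.08, 0.93, -0.32, 1, 0.26, 0.515, 0.19, 0.08, 0.93, -0.32, 1, 0.26, 0.515, 0.19, 0.08, 0.93, -0.32, 1, 0.26, 0.515, 0.19, 0.08, 0.93, -0.32, 1, 0.26, 0.515, 0.19, 0.08, 0.93, -0.32, 1])

```text
t: 1.95
eef_pos: [0.4388, -0.1254, 0.2155]
tool_rot: [-3.14, -0.465, -0.229]
contact_force: [-0.7, 0.2, 0.9]
width: 0.999
grasp_force: 0.0
```

```bash
cat > fit.py <<'E'
from h import *
from scipy.optimize import least_squares
D=[json.loads(l) for l in open("log.jsonl")]
D.append([[1.52259306,3.85565118e-01,6.64231983e-03,-5.07722256e-04,-1.19399389,-2.58593727e-01],[0.18854493,0.59521243,0.20145964],[3.13942212,-8.62103848e-05,-3.06984216e-01]])
ry=lambda a:R.from_euler("y",a).as_matrix()
rz=lambda a:R.from_euler("z",a).as_matrix()
rx=lambda a:R.from_euler("x",a).as_matrix()
T=np.array([[0,0,1],[-1,0,0],[0,-1,0.]])  # tool axes at zero: z ahead, x=-y, y=-z
def fk(q,P,s4=1,s6=1):
    d1,L2,L3,off,L6=P[:5]
    A=rz(q[0]);p=np.array([0,0,d1]);A=A@ry(q[1]);p=p+A@[0,0,L2]
    A=A@ry(-q[2])@rx(s4*q[3]);p=p+A@[L3,0,0]
    A=A@ry(-q[4]);p=p+A@[0,off,0];A=A@rx(s6*q[5]);p=p+A@[L6,0,0]
    return p,A@T
def fit():
  best=None
  for s4 in(1,-1):
   for s6 in(1,-1):
    def res(P):
        o=[]
        for q,p,r in D:
            a,B=fk(q,P,s4,s6);o+=list((a-p));o+=list(.3*(R.from_matrix(B.T@R.from_euler("xyz",r).as_matrix()).as_rotvec()))
        return o
    f=least_squares(res,[.27,.56,.42,-.16,.4])
    if best is None or f.cost<best[0]:best=(f.cost,f.x,s4,s6,np.reshape(f.fun,(-1,6)).round(4))
  return best
if __name__=="__main__":
    log();D.append(json.loads(open("log.jsonl").readlines()[-1]));print(*fit(),sep="\n")
E
python3 fit.py
```

```text
t 1.95 q [ 0.196 -0.175 -0.828  0.378 -0.519  0.855] p [ 0.4388 -0.1254  0.2155] r [-3.14   -0.4649 -0.2288] F [-0.7  0.2  0.9] w 0.999 g 0.0
7.037640068486555e-18
[ 0.1606    0.5649    0.4218   -0.1598    0.326462]
-1
-1
[[-0.  0.  0.  0. -0.  0.]
 [ 0.  0. -0. -0.  0. -0.]
 [ 0.  0.  0.  0.  0.  0.]]
```

The model fits exactly. Now I'll scan for a grasp tilt and a final heading that stay inside the joint ranges.

```bash
cat > ik.py <<'E'
from fit import *
_,P,s4,s6,_=fit()
lo=np.array([-3.14,-1.21,-1.07,-3.16,-2.99,-3.1])+.04;hi=np.array([3.14,2.06,1.41,2.05,-.16,3.1])-.04
def ik(pos,Rt,q0):
    def res(q):
        a,B=fk(q,P,s4,s6);return np.r_[(a-pos),.3*R.from_matrix(B.T@Rt).as_rotvec()]
    f=least_squares(res,np.clip(q0,lo+1e-3,hi-1e-3),bounds=(lo,hi));return f.x,np.linalg.norm(f.fun)
E
python3 - <<'E'
from ik import *
q0=arm.read_state()["qpos"]
d=np.array([np.cos(-.228),np.sin(-.228)]);C=np.array([.479,-.159])  # tube centre
g=np.r_[C-.045*d,.047];print("grasp",g)
for al in(50,55,60,65,70):
    Rg=tool(np.radians(al),-.228)
    q,e=ik(g,Rg,q0)
    print("GRASP",al,q.round(2),round(e,4))
    if e>1e-3:continue
    ql,e=ik(g+[0,0,.15],Rg,q);print("   lift",ql.round(2),round(e,4))
    for psi in(-30,0,30,60,90,120):
        best=None
        for sd in range(8):
            rng=np.random.default_rng(sd);q1=ql+[0,0,0,0,0,-np.pi*(sd%2)] if sd<2 else rng.uniform(lo,hi)
            Rf=tool(np.radians(90-al),np.radians(psi),True)
            qf,ef=ik([.6035,.1822,.15],Rf,q1)
            if ef<1e-3:
                c=abs(qf-ql).max()
                if best is None or c<best[0]:best=(c,qf)
        if best:
            qa,ea=ik([.6035,.1822,.29],Rf,best[1]);print("     psi",psi,best[1].round(2),"above",qa.round(2),round(ea,4))
E
```

```text
grasp [ 0.43516458 -0.14882866  0.047     ]
GRASP 50 [-0.41  0.17 -0.68 -1.36 -0.2   3.06] 0.025
GRASP 55 [-0.41  0.2  -0.68 -1.35 -0.2   3.06] 0.0338
GRASP 60 [-0.18  0.18 -0.7  -0.69 -0.2   2.21] 0.0472
GRASP 65 [ 0.01  0.16 -0.84  0.01 -0.2   1.34] 0.0368
GRASP 70 [ 0.05  0.17 -0.91  0.27 -0.2   1.04] 0.0181
```

```bash
cat > scan.py <<'E'
from ik import *
q0=arm.read_state()["qpos"]
d=np.array([np.cos(-.228),np.sin(-.228)]);C=np.array([.479,-.159])
g=np.r_[C-.045*d,.047]
F=np.diag([-1,-1,1.])
def many(pos,Rt,seeds):
    out=[]
    for s in seeds:
        q,e=ik(pos,Rt,s)
        if e<1e-3 and not any(abs(q-o).max()<.1 for o in out):out.append(q)
    return out
rng=np.random.default_rng(0);S=[q0]+[rng.uniform(lo,hi) for _ in range(10)]
for al in(45,65,75,82,90):
  for fl in(0,1):
    Rg=tool(np.radians(al),-.228)@(F if fl else np.eye(3))
    G=many(g,Rg,S)
    if not G:continue
    print("al",al,"fl",fl,*[x.round(2) for x in G],sep=" ")
    for psi in(-60,0,30,60,90,120,150):
        Rf=tool(np.radians(90-al),np.radians(psi),True)@(F if fl else np.eye(3))
        Q=[q for q in many([.6035,.1822,.15],Rf,S+G) if ik([.6035,.1822,.28],Rf,q)[1]<1e-3]
        if Q:print("   psi",psi,*[x.round(2) for x in Q])
E
time timeout 500 python3 scan.py
```

```text
al 45 fl 0 [-0.72  0.22 -0.79 -2.   -0.38 -2.32]
   psi -60 [ 0.83  0.5  -0.46  0.86 -1.1   2.23]
   psi 60 [ 0.16  0.31 -0.2  -0.94 -0.75 -0.07]
   psi 90 [ 0.09  0.48  0.06 -0.85 -1.21  0.24]
   psi 120 [ 0.14  0.65  0.33 -0.72 -1.6   0.49]
   psi 150 [ 0.25  0.79  0.57 -0.55 -1.91  0.76]
al 45 fl 1 [-0.72  0.22 -0.79 -2.   -0.38  0.82]
   psi -60 [ 0.83  0.5  -0.46  0.86 -1.1  -0.91]
   psi 120 [ 0.14  0.65  0.33 -0.72 -1.6  -2.65]
   psi 150 [ 0.25  0.79  0.57 -0.55 -1.91 -2.38]
al 75 fl 0 [ 0.06  0.19 -0.91  0.33 -0.23  0.97]
   psi -60 [ 0.9   0.7  -0.55  1.13 -1.43  1.86]
   psi 30 [-0.23  0.45 -0.67 -2.24 -1.    1.21]
   psi 60 [-0.21  0.52 -0.29 -1.61 -1.17  0.78]
   psi 90 [-0.14  0.68  0.08 -1.28 -1.54  0.62]
   psi 120 [-0.02  0.86  0.46 -1.09 -1.94  0.56]
   psi 150 [ 0.13  1.04  0.83 -0.96 -2.34  0.59]
al 75 fl 1 [ 0.06  0.19 -0.91  0.33 -0.23 -2.17]
   psi -60 [ 0.9   0.7  -0.55  1.13 -1.43 -1.28]
   psi 30 [-0.23  0.45 -0.67 -2.24 -1.   -1.93]
   psi 60 [-0.21  0.52 -0.29 -1.61 -1.17 -2.36]
   psi 90 [-0.14  0.68  0.08 -1.28 -1.54 -2.53]
   psi 120 [-0.02  0.86  0.46 
[... 770 characters left out ...]
  -0.59  0.   -0.68  1.32]
   psi -60 [ 0.9   0.83 -0.56  1.2  -1.63  1.73]
   psi 30 [-0.29  0.73 -0.74 -2.33 -1.5   1.5 ]
   psi 60 [-0.29  0.7  -0.32 -1.77 -1.45  1.04]
   psi 90 [-0.2   0.81  0.09 -1.44 -1.72  0.74]
   psi 120 [-0.07  0.97  0.5  -1.27 -2.09  0.56]
   psi 150 [ 0.08  1.14  0.89 -1.23 -2.49  0.41]
al 90 fl 1 [ 0.03  0.3  -0.59  0.   -0.68 -1.82]
   psi -60 [ 0.9   0.83 -0.56  1.2  -1.63 -1.41]
   psi 30 [-0.29  0.73 -0.74 -2.33 -1.5  -1.64]
   psi 60 [-0.29  0.7  -0.32 -1.77 -1.45 -2.11]
   psi 90 [-0.2   0.81  0.09 -1.44 -1.72 -2.4 ]
   psi 120 [-0.07  0.97  0.5  -1.27 -2.09 -2.59]
   psi 150 [ 0.08  1.14  0.89 -1.23 -2.49 -2.73]
real	0m52.801s
user	0m53.154s
sys	0m0.213s
```

A grasp at α=82° works with a final heading of about 75° (tool pointing sideways), and the joint path between them is short. I'll fit the tube axis properly and check the whole path.

```bash
cat > plan.py <<'E'
from ik import *
from scipy.spatial.transform import Slerp
E
python3 - <<'E'
from plan import *
Qs={}
for n,box in(("top",(195,255,355,392)),("scene",(150,182,280,335))):
    f=np.load(n+"0.npz");p=f["p"].astype(int);W=f["W"];m=np.zeros(p.shape[:2],bool);v0,v1,u0,u1=box;m[v0:v1,u0:u1]=1
    m&=(p[...,2]>1.6*p[...,0])&(p[...,2]>35)&(W[...,2]>.03)&(W[...,2]<.09);Qs[n]=W[m]
def cyl(Q):
    t=(Q[:,:2]-[.479,-.159])@[.974,-.226];B=Q[(t<.06)&(t>-.07)]
    def res(v):
        a=v[2];n=np.array([-np.sin(a),np.cos(a)]);w=(B[:,:2]-[.479+v[0],-.159+v[1]])@n
        return np.hypot(w,B[:,2]-v[3])-.018
    def r2(v):return res([0,v[0],v[1],v[2]])
    f=least_squares(r2,[0,-.228,.047],loss="soft_l1",f_scale=.001);a=f.x[1]
    t=(Q[:,:2]-[.479,-.159+f.x[0]])@[np.cos(a),np.sin(a)];return f.x,np.percentile(t,[.5,99.5])
for n in Qs:print(n,cyl(Qs[n]))
print("both",cyl(np.vstack(list(Qs.values()))))
al=np.radians(82);g=np.array([.435,-.149,.047]);q=arm.read_state()["qpos"]
Rg=tool(al,-.228);Rf=tool(np.pi/2-al,np.radians(75),True)
print("rotation angle",np.degrees(R.from_matrix(Rg.T@Rf).magnitude()))
q,e=ik(g,Rg,q);print(q.round(2),e)
sl=Slerp([0,1],R.from_matrix([Rg,Rf]));p0=g+[0,0,.2];p1=np.array([.56,.05,.3])
for a in np.linspace(0,1,9):
    q,e=ik(p0+a*(p1-p0),sl(a).as_matrix(),q);m=sl(a).as_matrix()@[np.sin(al),0,np.cos(al)];print(a,q.round(2),round(e,5),"m",m.round(2))
for z in(.3,.15):q,e=ik([.606,.184,z],Rf,q);print(q.round(2),e)
delta(g+[0,0,.09],Rg);delta(g,Rg)
E
```

```text
top (array([-0.0041792 , -0.22631423,  0.04595277]), array([-0.07654989,  0.07212763]))
scene (array([-0.00682278, -0.23594221,  0.0466424 ]), array([-0.07411031,  0.0723291 ]))
both (array([-0.00580851, -0.23264409,  0.04624812]), array([-0.07611298,  0.07213301]))
rotation angle 121.12430256099756
[ 0.05  0.24 -0.73  0.09 -0.47  1.22] 9.745774987009202e-11
0.0 [ 0.05 -0.02 -0.41  0.04 -1.04  1.27] 0.0 m [ 0.97 -0.23  0.  ]
0.125 [-0.03  0.08 -0.21 -0.15 -1.24  1.25] 0.0 m [ 0.92 -0.36 -0.16]
0.25 [-0.11  0.18 -0.06 -0.32 -1.42  1.18] 0.0 m [ 0.83 -0.45 -0.33]
0.375 [-0.18  0.25  0.06 -0.49 -1.56  1.07] 0.0 m [ 0.71 -0.49 -0.5 ]
0.5 [-0.25  0.32  0.12 -0.67 -1.66  0.95] 0.0 m [ 0.57 -0.48 -0.66]
0.625 [-0.31  0.37  0.15 -0.84 -1.71  0.81] 0.0 m [ 0.42 -0.42 -0.8 ]
0.75 [-0.37  0.4   0.12 -1.02 -1.73  0.69] 0.0 m [ 0.27 -0.32 -0.91]
0.875 [-0.41  0.42  0.06 -1.19 -1.71  0.58] 0.0 m [ 0.12 -0.17 -0.98]
1.0 [-0.44  0.43 -0.03 -1.36 -1.67  0.49] 0.0 m [ 0. -0. -1.]
[-0.21  0.42 -0.04 -1.47 -1.46  0.45] 1.7011088987704955e-11
[-0.22  0.67 -0.11 -1.5  -1.44  0.77] 5.845325971209319e-10
delta [-0.0674  0.0479  0.1417] [-0.0027 -0.6505 -0.0011]
delta [-0.1481  0.0482  0.3026] [-0.0027 -0.6505 -0.0011]
```

```bash
python3 - <<'E'
from h import *
Rg=tool(np.radians(82),-.231)
delta([.433,-.1535,.13],Rg);delta([.433,-.1535,.047],Rg)
E
```

```text
delta [-0.0754  0.0576  0.1534] [-0.0045 -0.6505  0.0047]
delta [-0.1498  0.0579  0.3018] [-0.0045 -0.6505  0.0047]
```

move_arm(deltas=[-0.075, 0.058, 0.153, -0.004, -0.65, 0.005, 1, -0.075, 0.058, 0.153, -0.004, -0.65, 0.005, 1, -0.075, 0.058, 0.153, -0.004, -0.65, 0.005, 1, -0.075, 0.058, 0.153, -0.004, -0.65, 0.005, 1, -0.09, 0.058, 0.18, -0.004, -0.65, 0.005, 1, -0.1, 0.058, 0.21, -0.004, -0.65, 0.005, 1, -0.12, 0.058, 0.24, -0.004, -0.65, 0.005, 1, -0.135, 0.058, 0.27, -0.004, -0.65, 0.005, 1, -0.15, 0.058, 0.302, -0.004, -0.65, 0.005, 1, -0.15, 0.058, 0.302, -0.004, -0.65, 0.005, 1])

```text
t: 2.95
eef_pos: [0.4326, -0.1502, 0.0473]
tool_rot: [-3.141, -0.14, -0.223]
contact_force: [-1.1, -0.8, -0.5]
width: 0.999
grasp_force: 0.0
```

```bash
python3 - <<'E'
from h import *
s=log();delta([.433,-.1535,.047],tool(np.radians(82),-.231))
E
```

```text
t 2.95 q [ 0.05   0.233 -0.734  0.083 -0.47   1.227] p [ 0.4326 -0.1502  0.0473] r [-3.1413 -0.1401 -0.223 ] F [-1.1 -0.8 -0.5] w 0.999 g 0.0
delta [0.0021 0.0064 0.0008] [-0.0028 -0.0009  0.0158]
```

move_arm(deltas=[0.002, 0.006, 0, 0, 0, 0.016, 1, 0.002, 0.006, 0, 0, 0, 0.016, 0.35, 0.002, 0.006, 0, 0, 0, 0.016, 0.2, 0.002, 0.006, 0, 0, 0, 0.016, 0.2, 0.002, 0.006, 0, 0, 0, 0.016, 0.2, 0.002, 0.006, 0, 0, 0, 0.016, 0.2, 0.002, 0.006, 0, 0, 0, 0.016, 0.2, 0.002, 0.006, 0, 0, 0, 0.016, 0.2, 0.002, 0.006, 0, 0, 0, 0.016, 0.2], grip_force=25)

```text
t: 3.85
eef_pos: [0.4343, -0.1549, 0.0475]
tool_rot: [-3.14, -0.141, -0.235]
contact_force: [-0.6, -0.5, 0.8]
width: 0.354
grasp_force: 0.0
```

```bash
python3 - <<'E'
from h import *
s=log()
Rf=tool(np.radians(8),np.radians(75),True)
p=s["eef_pos"];delta(p+[0,0,.2],R.from_euler("xyz",s["tool_rot"]).as_matrix());delta([.54,.05,.3],Rf)
E
```

```text
t 3.85 q [ 0.038  0.237 -0.726  0.079 -0.473  1.231] p [ 0.4343 -0.1549  0.0475] r [-3.1397 -0.141  -0.2347] F [-0.6 -0.5  0.8] w 0.354 g 0.0
delta [ 0.0562 -0.0007 -0.396 ] [0. 0. 0.]
delta [ 0.1803 -0.4486 -0.4837] [ 2.088  -2.3914  2.7801]
```

move_arm(deltas=[0, 0, 0, 0, 0, 0, 0.2, 0, 0, 0, 0, 0, 0, 0.2, 0, 0, 0, 0, 0, 0, 0.2, 0, 0, 0, 0, 0, 0, 0.2])

```text
t: 4.25
eef_pos: [0.4343, -0.1548, 0.0476]
tool_rot: [-3.14, -0.141, -0.235]
contact_force: [1.4, 0.2, -0.1]
width: 0.203
grasp_force: 0.0
```

```bash
python3 - <<'E'
from h import *
s=log();p,d=arm.camera("wrist");q,_,_=cam("top")
im=np.vstack([p[60:400],]);cv2.imwrite("pics/w2.png",np.hstack([cv2.resize(p[:,100:560],(460,400)),cv2.resize(q[180:300,320:422],(340,400),interpolation=2)]))
E
```

```text
t 4.25 q [ 0.038  0.237 -0.726  0.079 -0.473  1.231] p [ 0.4343 -0.1548  0.0476] r [-3.1397 -0.1412 -0.2345] F [ 1.4  0.2 -0.1] w 0.203 g 0.0
```

View pics/w2.png

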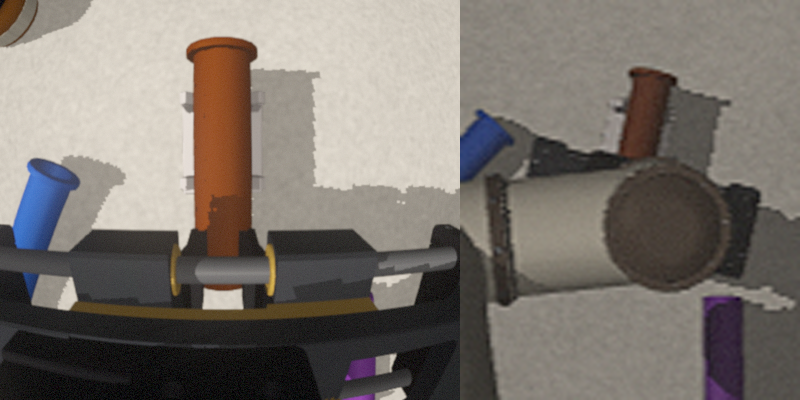

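The fingers went past 36 mm without touching: they sit at a 17 mm gap around x=200–260 px, with the tube at 195–250 px. I'll check the heights with the wrist depth.

```bash
cat >> h.py <<'E'
def wrist():
    c=arm.get_calibration("wrist");s=arm.read_state();p,d=arm.camera("wrist");K=np.array(c["camera_matrix"]);M=np.array(c["mount"])
    v,u=np.mgrid[0:400,0:640];x=(u-K[0,2])/K[0,0];y=(v-K[1,2])/K[1,1];th=np.hypot(x,y)+1e-9
    P=np.stack([np.tan(th)*x/th*d,np.tan(th)*y/th*d,d],-1)
    T=P@M[:3,:3].T+M[:3,3];W=T@R.from_euler("xyz",s["tool_rot"]).as_matrix().T+s["eef_pos"]
    T[d<=0]=np.nan;W[d<=0]=np.nan
    return p,d,T,W
E
python3 - <<'E'
from h import *
p,d,T,W=wrist();np.savez("w2.npz",p=p,d=d,T=T,W=W)
for u,v in((320,50),(320,100),(320,150),(320,200),(320,230),(320,265),(320,285),(295,240),(362,240),(300,258),(355,258),(280,250),(372,260),(250,300)):
    print(u,v,p[v,u],"tool",T[v,u].round(4),"world",W[v,u].round(4))
E
```

```text
320 50 [ 33  73 146] tool [ 0.1113 -0.0028 -0.001 ] world [ 0.5419 -0.1777  0.0643]
320 100 [ 35  79 149] tool [ 0.0812 -0.0027 -0.0054] world [ 0.5124 -0.1707  0.0644]
320 150 [ 44  84 150] tool [ 0.0531 -0.0027 -0.0085] world [ 0.4848 -0.1641  0.0635]
320 200 [35 56 99] tool [ 0.0252 -0.0027 -0.0122] world [ 0.4575 -0.1576  0.0632]
320 230 [ 34  59 101] tool [ 0.0082 -0.0027 -0.0151] world [ 0.4407 -0.1536  0.0637]
320 265 [95 93 98] tool [ 0.0316 -0.0019 -0.1053] world [ 0.4507 -0.157   0.1562]
320 285 [31 53 94] tool [-0.0252 -0.0028 -0.0203] world [ 0.4078 -0.1457  0.0641]
295 240 [42 41 50] tool [ 0.0109 -0.0151 -0.0369] world [ 0.4432 -0.1415  0.0857]
362 240 [139 148 153] tool [-0.0227  0.0299  0.0446] world [ 4.115e-01 -1.801e-01  2.000e-04]
300 258 [49 50 55] tool [ 0.0331 -0.0074 -0.104 ] world [ 0.4536 -0.152   0.1552]
355 258 [62 63 66] tool [ 0.0331  0.0078 -0.1039] world [ 0.4501 -0.1668  0.1551]
280 250 [ 88 111 123] tool [ 0.033  -0.0137 -0.0984] world [ 0.4557 -0.146   0.1497]
372 260 [ 70 152 186] tool [ 0.0343  0.0119 -0.1078] world [ 0.4497 -0.1709  0.1591]
250 300 [66 65 65] tool [ 0.0245 -0.0205 -0.1128] world [ 0.4471 -0.137   0.1627]
```

```bash
python3 - <<'E'
from h import *
f=np.load("w2.npz");T=f["T"];p=f["p"].astype(int)
for v in range(228,300,6):
    print(v,[(u,*(T[v,u]*1000).round(0).astype(int)) for u in range(288,372,6) if np.isfinite(T[v,u]).all()])
s=arm.read_state();print(s["joint_torque"].round(1),s["torque"].round(2))
E
```

```text
228 [(288, np.int64(-13), np.int64(-28), np.int64(46)), (294, np.int64(11), np.int64(-17), np.int64(-20)), (300, np.int64(7), np.int64(-15), np.int64(-9)), (306, np.int64(8), np.int64(-11), np.int64(-13)), (312, np.int64(9), np.int64(-7), np.int64(-14)), (318, np.int64(9), np.int64(-4), np.int64(-14)), (324, np.int64(9), np.int64(0), np.int64(-15)), (330, np.int64(9), np.int64(3), np.int64(-15)), (336, np.int64(8), np.int64(7), np.int64(-13)), (342, np.int64(8), np.int64(10), np.int64(-11)), (348, np.int64(6), np.int64(14), np.int64(-7)), (354, np.int64(-14), np.int64(24), np.int64(49)), (360, np.int64(-13), np.int64(28), np.int64(46)), (366, np.int64(-13), np.int64(33), np.int64(47))]
234 [(288, np.int64(-19), np.int64(-29), np.int64(47)), (294, np.int64(11), np.int64(-16), np.int64(-28)), (300, np.int64(10), np.int64(-13), np.int64(-26)), (306, np.int64(10), np.int64(-10), np.int64(-25)), (312, np.int64(6), np.int64(-7), np.int64(-15)), (318, np.int64(6), np.int64(-4), np.int64(-16)), (324, np.int64(6), np.int64(0), np.int64(-16)), (330, np.int64(6), np.int64(3), np.int64(-16)), (3
[... 6732 characters left out ...]
4, np.int64(0), np.int64(-13), np.int64(-70)), (300, np.int64(-1), np.int64(-11), np.int64(-69)), (306, np.int64(-69), np.int64(-15), np.int64(39)), (312, np.int64(-70), np.int64(-10), np.int64(39)), (318, np.int64(-70), np.int64(-5), np.int64(40)), (324, np.int64(-70), np.int64(0), np.int64(40)), (330, np.int64(-69), np.int64(5), np.int64(39)), (336, np.int64(-69), np.int64(10), np.int64(39)), (342, np.int64(-4), np.int64(7), np.int64(-64)), (348, np.int64(-1), np.int64(10), np.int64(-68)), (354, np.int64(-1), np.int64(12), np.int64(-69)), (360, np.int64(9), np.int64(12), np.int64(-85)), (366, np.int64(18), np.int64(12), np.int64(-98))]
[ -0.  -24.8  12.2   2.6   0.4  -0. ] [0.06 0.29 0.02]
```

move_arm(deltas=[0, 0, 0, 0, 0, 0, 0, 0, 0, 0, 0, 0, 0, 0, 0, 0, 0, 0, 0, 0, 0])

```text
t: 4.7
eef_pos: [0.4343, -0.1548, 0.0476]
tool_rot: [-3.14, -0.141, -0.235]
contact_force: [-0.1, 0.8, 0.5]
width: 0.035
grasp_force: 0.0
```

```bash
python3 - <<'E'
from h import *
print("overhang",arm.finger_overhang)
f=np.load("w1.npz");d=f["d"];c=arm.get_calibration("wrist");K=np.array(c["camera_matrix"]);M=np.array(c["mount"])
v,u=np.mgrid[0:400,0:640];x=(u-K[0,2])/K[0,0];y=(v-K[1,2])/K[1,1];th=np.hypot(x,y)+1e-9
T=np.stack([np.tan(th)*x/th*d,np.tan(th)*y/th*d,d],-1)@M[:3,:3].T+M[:3,3]
k=(d>0)&(T[...,2]<.06)&(abs(T[...,1])<.07)&(abs(T[...,0])<.04)
Q=T[k]
for lo in np.arange(-.1,.06,.01):
    g=Q[(Q[:,2]>=lo)&(Q[:,2]<lo+.01)]
    if len(g):print(round(lo,3),len(g),g.min(0).round(3),g.max(0).round(3))
p,d,T,W=wrist()
for lo in np.arange(-.07,.03,.01):
    k=(d>0)&(T[...,2]>=lo)&(T[...,2]<lo+.01)&(abs(T[...,1])<.03)&(abs(T[...,0])<.02)&(p.max(-1)<75)
    if k.sum():print("now",round(lo,3),k.sum(),T[k].min(0).round(3),T[k].max(0).round(3))
cv2.imwrite("pics/w3.png",cv2.resize(p[130:330,200:450],None,fx=3,fy=3,interpolation=2))
E
```

```text
overhang 0.019
-0.1 1879 [-0.034 -0.07  -0.1  ] [ 0.038  0.07  -0.09 ]
-0.09 713 [-0.006 -0.053 -0.09 ] [ 0.015  0.051 -0.08 ]
-0.08 554 [-0.011 -0.05  -0.08 ] [ 0.01   0.048 -0.07 ]
-0.07 817 [-0.011 -0.05  -0.07 ] [ 0.004  0.048 -0.06 ]
-0.06 280 [-0.01  -0.057 -0.06 ] [ 0.012  0.054 -0.05 ]
-0.05 455 [-0.01  -0.056 -0.05 ] [ 0.012  0.053 -0.04 ]
-0.04 403 [-0.001 -0.054 -0.04 ] [ 0.012  0.051 -0.03 ]
-0.03 426 [-0.005 -0.054 -0.03 ] [ 0.012  0.051 -0.02 ]
-0.02 32 [-0.005 -0.052 -0.02 ] [ 0.011  0.049 -0.019]
now -0.07 507 [-0.009 -0.008 -0.07 ] [ 0.005  0.005 -0.067]
now -0.06 88 [ 0.009 -0.009 -0.056] [ 0.012  0.007 -0.05 ]
now -0.05 269 [ 0.006 -0.011 -0.05 ] [ 0.012  0.009 -0.04 ]
now -0.04 293 [ 0.001 -0.012 -0.04 ] [ 0.012  0.009 -0.03 ]
now -0.03 219 [ 0.009 -0.011 -0.03 ] [ 0.012  0.009 -0.02 ]
now -0.02 25 [-0.007 -0.009 -0.02 ] [ 0.011  0.012 -0.011]
now -0.01 7 [ 0.004  0.011 -0.01 ] [ 0.015  0.016 -0.004]
```

View pics/w3.png

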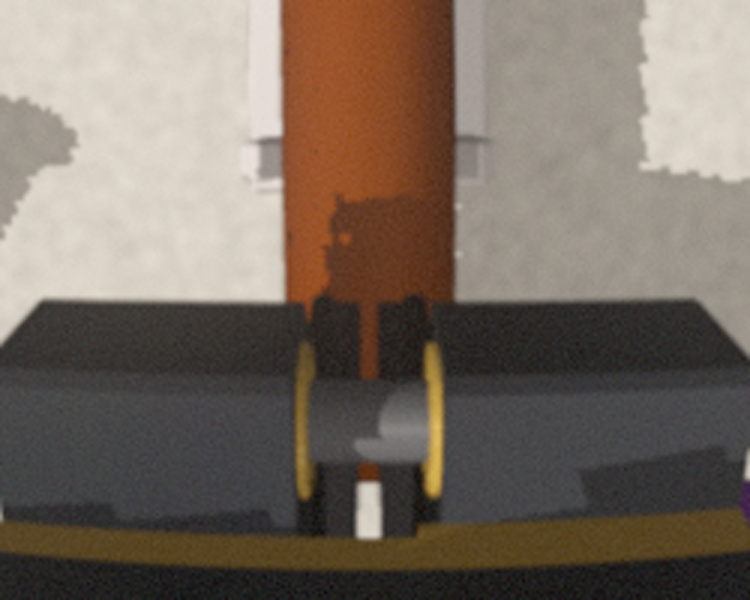

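The wrist depth shows the fingertips at tool z ≈ −0.019, so they stop above the tube instead of 19 mm ahead of the TCP. The real grasp point is therefore 38 mm behind the reported TCP. I'll re-plan with that offset.

```bash
cat >> ik.py <<'E'
GO=np.array([0,0,-.038])  # true grasp point in the reported tool frame
def tcp(g,Rt): return np.array(g)-Rt@GO
E
python3 - <<'E'
from ik import *
s=arm.read_state();R0=R.from_euler("xyz",s["tool_rot"]).as_matrix()
c=s["eef_pos"]+R0@[0,-.002,0];c[2]=.047;print("grasp pt",c)
psi=-.2346
for al in(78,82,86,90):
    a=np.radians(al);Rg=tool(a,psi);q,e=ik(tcp(c,Rg),Rg,s["qpos"]);print(al,q.round(2),round(e,5))
    for ps in(60,75,90):
        Rf=tool(np.pi/2-a,np.radians(ps),True);o=[]
        for z in(.15,.28):
            qq,e=ik(tcp([.605,.184,z],Rf),Rf,[-.2,.7,-.1,-1.5,-1.4,.7]);o+=[qq.round(2),round(e,5)]
        print("  ",ps,*o)
Rg=tool(np.radians(84),psi)
delta(tcp(c+[0,0,.04],Rg),Rg);delta(tcp(c,Rg),Rg)
E
```

```text
grasp pt [ 0.4347396  -0.15288033  0.047     ]
78 [ 0.04  0.3  -0.87  0.28 -0.21  1.03] 0.0
   60 [-0.17  0.58 -0.27 -1.7  -1.18  0.84] 0.0 [-0.13  0.34 -0.2  -1.58 -1.13  0.5 ] 0.0
   75 [-0.14  0.64 -0.11 -1.5  -1.34  0.73] 0.0 [-0.13  0.43 -0.04 -1.44 -1.36  0.45] 0.0
   90 [-0.1   0.71  0.07 -1.34 -1.52  0.65] 0.0 [-0.1   0.53  0.13 -1.34 -1.58  0.41] 0.0
82 [ 0.04  0.32 -0.76  0.11 -0.36  1.2 ] 0.0
   60 [-0.2   0.62 -0.28 -1.75 -1.26  0.91] 0.0 [-0.16  0.37 -0.22 -1.65 -1.2   0.58] 0.0
   75 [-0.16  0.68 -0.11 -1.54 -1.4   0.78] 0.0 [-0.15  0.46 -0.06 -1.5  -1.41  0.5 ] 0.0
   90 [-0.12  0.74  0.07 -1.39 -1.58  0.68] 0.0 [-0.12  0.55  0.12 -1.39 -1.62  0.45] 0.0
86 [ 0.03  0.34 -0.69  0.04 -0.47  1.27] 0.0
   60 [-0.21  0.67 -0.29 -1.79 -1.34  0.97] 0.0 [-0.19  0.41 -0.24 -1.72 -1.26  0.66] 0.0
   75 [-0.18  0.71 -0.11 -1.58 -1.46  0.82] 0.0 [-0.17  0.49 -0.07 -1.56 -1.46  0.55] 0.0
   90 [-0.13  0.77  0.07 -1.43 -1.63  0.71] 0.0 [-0.14  0.58  0.11 -1.45 -1.66  0.48] 0.0
90 [ 0.02  0.36 -0.63 -0.   -0.58  1.32] 0.0
   60 [-0.23  0.71 -0.29 -1.82 -1.41  1.02] 0.0 [-0.21  0.44 -0.26 -1.78 -1.33  0.72] 0.0
   75 [-0.19  0.75 -0.11 -1.62 -1.53  0.86] 0.0 [-0.19  0.52 -0.08 -1.61 -1.51  0.6 ] 0.0
   90 [-0.15  0.81  0.07 -1.47 -1.68  0.74] 0.0 [-0.15  0.61  0.1  -1.5  -1.7   0.51] 0.0
delta [ 0.0083 -0.004  -0.0021] [-0.0039 -0.073   0.0003]
delta [-0.0029 -0.0039  0.0771] [-0.0039 -0.073   0.0003]
```

move_arm(deltas=[0, -0.004, -0.02, -0.004, -0.073, 0, 0.8, 0, -0.004, -0.02, -0.004, -0.073, 0, 0.8, 0, -0.004, -0.02, -0.004, -0.073, 0, 0.8, 0, -0.004, -0.02, -0.004, -0.073, 0, 0.8, 0, -0.004, -0.02, -0.004, -0.073, 0, 0.8, 0, -0.004, -0.02, -0.004, -0.073, 0, 0.8, 0, -0.004, -0.02, -0.004, -0.073, 0, 0.8, 0, -0.004, -0.02, -0.004, -0.073, 0, 0.8, 0, -0.004, -0.02, -0.004, -0.073, 0, 0.8, 0, -0.004, -0.02, -0.004, -0.073, 0, 0.8])

```text
t: 5.75
eef_pos: [0.4334, -0.1526, 0.0575]
tool_rot: [3.142, -0.105, -0.235]
contact_force: [0.0, -0.0, -0.4]
width: 0.778
grasp_force: 0.0
```

```bash
python3 - <<'E'
from ik import *
s=log();Rg=tool(np.radians(84),-.2346);delta(tcp([.4347,-.1529,.047],Rg),Rg)
E
```

```text
t 5.75 q [ 0.038  0.231 -0.681  0.053 -0.559  1.255] p [ 0.4334 -0.1526  0.0575] r [ 3.1415 -0.1048 -0.2345] F [ 0.  -0.  -0.4] w 0.778 g 0.0
delta [0.0005 0.     0.0971] [ 0.0001 -0.0001  0.0002]
```

move_arm(deltas=[0, 0, 0.04, 0, 0, 0, 0.8, 0, 0, 0.07, 0, 0, 0, 0.8, 0, 0, 0.097, 0, 0, 0, 0.8, 0, 0, 0.097, 0, 0, 0, 0.8, 0, 0, 0.097, 0, 0, 0, 0.2, 0, 0, 0.097, 0, 0, 0, 0.2, 0, 0, 0.097, 0, 0, 0, 0.2, 0, 0, 0.097, 0, 0, 0, 0.2, 0, 0, 0.097, 0, 0, 0, 0.2, 0, 0, 0.097, 0, 0, 0, 0.2], grip_force=25)

```text
t: 6.75
eef_pos: [0.437, -0.1543, 0.0093]
tool_rot: [3.141, -0.102, -0.235]
contact_force: [-2.5, -3.0, 4.3]
width: 0.391
grasp_force: 24.8
```

move_arm(deltas=[0, 0, 0, 0, 0, 0, 0.2, 0, 0, 0, 0, 0, 0, 0.2, 0, 0, 0, 0, 0, 0, 0.2])

```text
t: 7.05
eef_pos: [0.437, -0.1542, 0.0092]
tool_rot: [3.141, -0.103, -0.235]
contact_force: [-3.7, -4.0, 4.8]
width: 0.392
grasp_force: 24.9
```

```bash
python3 - <<'E'
from ik import *
s=log();print(s["torque"]);Rg=R.from_euler("xyz",s["tool_rot"]).as_matrix()
delta(s["eef_pos"]+[0,0,.2],Rg)
E
```

```text
t 7.05 q [ 0.033  0.328 -0.727  0.069 -0.418  1.241] p [ 0.437  -0.1542  0.0092] r [ 3.1408 -0.1025 -0.2354] F [-3.7 -4.   4.8] w 0.392 g 24.9
[-1.14386377  1.06192274 -0.31636276]
delta [ 4.090e-02  3.000e-04 -3.979e-01] [0. 0. 0.]
```

Gripped at 34 mm with 25 N. Lifting.

move_arm(deltas=[0.004, 0, -0.04, 0, 0, 0, 0.2, 0.012, 0, -0.12, 0, 0, 0, 0.2, 0.02, 0, -0.2, 0, 0, 0, 0.2, 0.028, 0, -0.28, 0, 0, 0, 0.2, 0.036, 0, -0.36, 0, 0, 0, 0.2, 0.045, 0, -0.44, 0, 0, 0, 0.2, 0.045, 0, -0.44, 0, 0, 0, 0.2, 0.045, 0, -0.44, 0, 0, 0, 0.2])

```text
t: 7.85
eef_pos: [0.4379, -0.1531, 0.2307]
tool_rot: [-3.14, -0.106, -0.235]
contact_force: [-1.0, 0.8, -2.3]
width: 0.394
grasp_force: 24.9
```

```bash
python3 - <<'E'
from ik import *
s=log()
Rf=tool(np.radians(6),np.radians(75),True)
t=tcp([.55,.08,.32],Rf);print(t)
delta(t,Rf)
R0=R.from_euler("xyz",s["tool_rot"]);rv=(R0.inv()*R.from_matrix(Rf)).as_rotvec();q=s["qpos"]
for a in np.linspace(0,1,7):
    Ra=(R0*R.from_rotvec(a*rv)).as_matrix();q,e=ik(s["eef_pos"]+a*(t-s["eef_pos"]),Ra,q);print(q.round(2),round(e,5))
p,d,T,W=wrist();np.savez("w4.npz",p=p,d=d,T=T,W=W);cv2.imwrite("pics/w4.png",p)
k=(p[...,2].astype(int)>1.6*p[...,0])&(p[...,2]>50)&(d>0)&(abs(T[...,1])<.04)&(T[...,2]<.05)&(T[...,0]>-.05)&(T[...,2]>-.09)
Q=T[k];print(len(Q),Q.min(0),Q.max(0))
for lo in np.arange(-.04,.14,.02):
    g=Q[(Q[:,0]>=lo)&(Q[:,0]<lo+.02)]
    if len(g):print(round(lo,3),len(g),"y",np.percentile(g[:,1],[1,99]).round(4),"ztop",np.percentile(g[:,2],3).round(4))
E
```

```text
t 7.85 q [ 0.035  0.022 -0.404  0.031 -1.041  1.286] p [ 0.4379 -0.1531  0.2307] r [-3.1401 -0.1064 -0.2347] F [-1.   0.8 -2.3] w 0.394 g 24.9
[0.55978125 0.11650411 0.31602792]
delta [ 0.1292 -0.5814 -0.157 ] [ 2.184  -2.3925  2.7055]
[ 0.04  0.02 -0.4   0.03 -1.04  1.29] 0.0
[-0.05  0.14 -0.15 -0.22 -1.32  1.23] 0.0
[-0.13  0.24  0.02 -0.46 -1.52  1.09] 0.0
[-0.21  0.32  0.11 -0.7  -1.65  0.92] 0.0
[-0.28  0.36  0.12 -0.95 -1.7   0.74] 0.0
[-0.33  0.38  0.04 -1.19 -1.67  0.59] 0.0
[-0.35  0.38 -0.09 -1.44 -1.6   0.48] 0.0
19052 [-0.0263363  -0.02341516 -0.08974207] [ 0.11925782  0.02206064 -0.01534249]
-0.04 73 y [-0.0185  0.0151] ztop -0.0512
-0.02 1488 y [-0.0175  0.0146] ztop -0.0559
0.0 1680 y [-0.0184  0.0163] ztop -0.0534
0.02 3021 y [-0.0172  0.0153] ztop -0.0521
0.04 3230 y [-0.0177  0.0157] ztop -0.0501
0.06 3238 y [-0.0169  0.0162] ztop -0.0483
0.08 3049 y [-0.0165  0.0162] ztop -0.0463
0.1 3273 y [-0.0199  0.0204] ztop -0.0477
```

The tube is held straight in the tool frame: y offset under 1 mm, and a slope of about 5°. Now the turn, in three parts.

move_arm(deltas=[0, 0, -0.05, 0.73, -0.8, 0.9, 0.2, 0, 0, -0.05, 0.73, -0.8, 0.9, 0.2, 0, 0, -0.05, 0.73, -0.8, 0.9, 0.2, 0, 0, -0.05, 0.73, -0.8, 0.9, 0.2, 0, 0, -0.05, 0.73, -0.8, 0.9, 0.2, 0, 0, -0.05, 0.73, -0.8, 0.9, 0.2])

```text
t: 8.5
eef_pos: [0.435, -0.1543, 0.2514]
tool_rot: [-2.818, 0.374, -0.617]
contact_force: [0.4, 0.8, -1.5]
width: 0.395
grasp_force: 24.9
```

move_arm(deltas=[0, 0, 0, 0.73, -0.8, 0.9, 0.2, 0, 0, 0, 0.73, -0.8, 0.9, 0.2, 0, 0, 0, 0.73, -0.8, 0.9, 0.2, 0, 0, 0, 0.73, -0.8, 0.9, 0.2, 0, 0, 0, 0.73, -0.8, 0.9, 0.2, 0, 0, 0, 0.73, -0.8, 0.9, 0.2])

```text
t: 9.1
eef_pos: [0.4341, -0.1533, 0.2522]
tool_rot: [-2.636, 0.922, -0.923]
contact_force: [0.2, 0.5, -1.8]
width: 0.395
grasp_force: 24.9
```

```bash
python3 - <<'E'
from ik import *
s=log()
Rf=tool(np.radians(5.5),np.radians(75),True)
delta(tcp([.5,.02,.32],Rf),Rf)
E
```

```text
t 9.1 q [-0.589  0.451  0.125 -0.805 -1.879  0.988] p [ 0.4341 -0.1533  0.2522] r [-2.6356  0.922  -0.9234] F [ 0.2  0.5 -1.8] w 0.395 g 24.9
delta [-0.2494 -0.2706  0.2831] [ 0.7334 -0.806   0.8821]
```

move_arm(deltas=[-0.05, -0.05, 0.06, 0.15, -0.16, 0.18, 0.2, -0.1, -0.11, 0.11, 0.29, -0.32, 0.35, 0.2, -0.15, -0.16, 0.17, 0.44, -0.48, 0.53, 0.2, -0.2, -0.22, 0.23, 0.59, -0.64, 0.7, 0.2, -0.25, -0.27, 0.283, 0.73, -0.8, 0.88, 0.2, -0.25, -0.27, 0.283, 0.73, -0.8, 0.88, 0.2, -0.25, -0.27, 0.283, 0.73, -0.806, 0.88, 0.2, -0.25, -0.27, 0.283, 0.73, -0.806, 0.88, 0.2])

```text
t: 9.9
eef_pos: [0.5093, 0.0576, 0.3193]
tool_rot: [-3.047, 1.47, -1.732]
contact_force: [-0.5, 1.1, -1.2]
width: 0.396
grasp_force: 24.9
```

```bash
cat > tubefit.py <<'E'
from ik import *
def tubepts(n,lo,hi):
    "amber points in a world box"
    p,d,W=cam(n);p=p.astype(int);k=(p[...,2]>1.5*p[...,0]+5)&(d>0)&np.all((W>lo)&(W<hi),-1)
    return W[k]
def tubefit(lo,hi,v0):
    "vertical-ish cylinder of 18 mm radius; returns centre at z0, slopes"
    z0=np.mean([lo[2],hi[2]]);out=[]
    for n in("top","scene"):
        Q=tubepts(n,lo,hi)
        out.append(Q)
        if len(Q)<20:continue
        print(n,len(Q),Q.min(0).round(4),Q.max(0).round(4))
    Q=np.vstack(out)
    def res(v):
        u=np.array([v[2],v[3],1]);u/=np.linalg.norm(u);w=Q-[v[0],v[1],z0];return np.linalg.norm(np.cross(w,u),axis=1)-.018
    f=least_squares(res,v0,loss="soft_l1",f_scale=.001);print("centre",f.x[:2].round(4),"at z",z0,"slopes",f.x[2:].round(4),"rms",np.sqrt(np.mean(f.fun**2)).round(4))
    return f.x
E
python3 - <<'E'
from tubefit import *
s=log();R0=R.from_euler("xyz",s["tool_rot"]).as_matrix();g=s["eef_pos"]+R0@GO;print("grasp pt",g)
lo=np.r_[g[:2]-.05,g[2]-.10];hi=np.r_[g[:2]+.05,g[2]+.05]
tubefit(lo,hi,[g[0],g[1],0,0])
p,_,_=cam("scene");cv2.imwrite("pics/s5.png",cv2.resize(p[60:320,200:420],None,fx=2.3,fy=2.3,interpolation=2))
E
```

```text
t 9.9 q [-0.479  0.36  -0.131 -1.375 -1.718  0.526] p [0.5093 0.0576 0.3193] r [-3.0475  1.47   -1.7324] F [-0.5  1.1 -1.2] w 0.396 g 24.9
grasp pt [0.49973449 0.02099143 0.32312837]
top 171 [0.483  0.007  0.2277] [0.5172 0.0378 0.3576]
scene 638 [ 0.455  -0.0276  0.2231] [0.5258 0.0418 0.3644]
centre [0.5    0.0203] at z 0.2981283667192415 slopes [ 0.0134 -0.0025] rms 0.0072
```

View pics/s5.png

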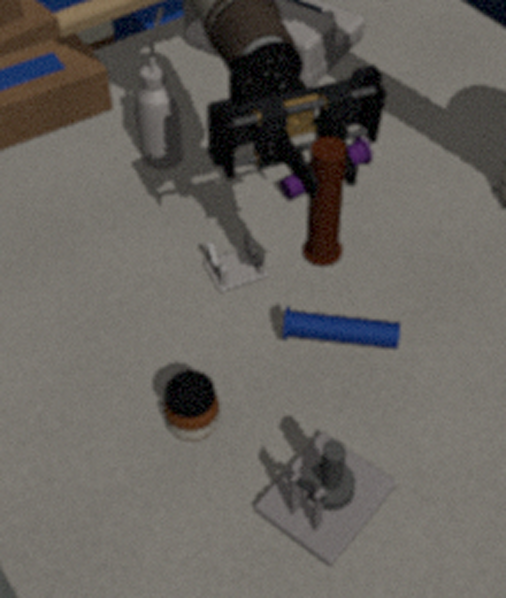

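The tube is upright with its mouth down, at about (322,200) in the crop, and the stand with its leaning spigot is at (335,480). Moving above the spigot.

```bash
python3 - <<'E'
from ik import *
Rf=tool(np.radians(5.5),np.radians(75),True)
delta(tcp([.6075,.186,.275],Rf),Rf)
E
```

```text
delta [ 0.0595 -0.1229  0.3829] [ 0.0078 -0.0057  0.0177]
```

move_arm(deltas=[0.01, -0.02, 0.064, 0.008, -0.006, 0.018, 0.2, 0.02, -0.04, 0.128, 0.008, -0.006, 0.018, 0.2, 0.03, -0.06, 0.19, 0.008, -0.006, 0.018, 0.2, 0.04, -0.082, 0.255, 0.008, -0.006, 0.018, 0.2, 0.05, -0.102, 0.32, 0.008, -0.006, 0.018, 0.2, 0.06, -0.123, 0.383, 0.008, -0.006, 0.018, 0.2, 0.06, -0.123, 0.383, 0.008, -0.006, 0.018, 0.2, 0.06, -0.123, 0.383, 0.008, -0.006, 0.018, 0.2])

```text
t: 10.85
eef_pos: [0.617, 0.2231, 0.2705]
tool_rot: [3.121, 1.475, -1.852]
contact_force: [-0.2, -0.2, -0.0]
width: 0.394
grasp_force: 24.9
```

```bash
cat >> tubefit.py <<'E'
def look():
    s=log();R0=R.from_euler("xyz",s["tool_rot"]).as_matrix();g=s["eef_pos"]+R0@GO;print("grasp pt",g.round(4))
    v=tubefit(np.r_[g[:2]-.035,g[2]-.11],np.r_[g[:2]+.035,g[2]-.02],[g[0],g[1],0,0]);z0=g[2]-.065
    print("mouth xy",(v[:2]+v[2:]*(g[2]-.12-z0)).round(4),"grip xy",(v[:2]+v[2:]*(g[2]-z0)).round(4))
    f=[]
    for n in("top","scene"):
        p,d,W=cam(n);Q=W[np.all((W>[.57,.15,.085])&(W<[.634,.22,g[2]-.13]),-1)];print(n,"spigot",len(Q));f.append(Q)
    return v,g,f
E
python3 - <<'E'
from tubefit import *
v,g,f=look()
for Q in f:
    if len(Q):print(Q.min(0),Q.max(0))
delta(g*0,np.eye(3))
E
```

```text
t 10.85 q [-0.16   0.49  -0.063 -1.542 -1.436  0.544] p [0.617  0.2231 0.2705] r [ 3.1207  1.4753 -1.8523] F [-0.2 -0.2 -0. ] w 0.394 g 24.9
grasp pt [0.6072 0.1866 0.2741]
scene 298 [0.5981 0.1805 0.1642] [0.6252 0.2067 0.254 ]
centre [0.6062 0.1861] at z 0.20914551033453443 slopes [0.0204 0.0007] rms 0.0008
mouth xy [0.6051 0.1861] grip xy [0.6076 0.1862]
top spigot 6
scene spigot 104
[0.59446182 0.18325215 0.08624068] [0.59834352 0.19449586 0.10991405]
[0.59790076 0.17517439 0.0853837 ] [0.62068227 0.19737287 0.11214843]
delta [ 0.6127  1.0757 -0.695 ] [ 2.1435 -2.8001 -1.9516]
```

```bash
python3 - <<'E'
from tubefit import *
A={}
for n in("top","scene"):
    W=np.load(n+"0.npz")["W"].reshape(-1,3);Q=W[(W[:,2]>.045)&(W[:,2]<.106)&(np.hypot(W[:,0]-.606,W[:,1]-.1845)<.021)];A[n]=Q
def spig(Q,v0=(.6035,.182,.05,.05)):
    def res(v):
        u=np.array([v[2],v[3],1]);u/=np.linalg.norm(u);return np.linalg.norm(np.cross(Q-[v[0],v[1],.03],u),axis=1)-.0125
    f=least_squares(res,v0,loss="soft_l1",f_scale=.0007);v=f.x;return len(Q),"foot",v[:2].round(4),"tip@.11",(v[:2]+.08*v[2:]).round(4),np.sqrt(np.mean(f.fun**2)).round(4)
for n in A:print(n,spig(A[n]))
print("both",spig(np.vstack(list(A.values()))))
p,d,W=cam("scene");W=W.reshape(-1,3);Q=W[(W[:,2]>.045)&(W[:,2]<.106)&(np.hypot(W[:,0]-.606,W[:,1]-.1845)<.021)];print("scene now",spig(Q))
Rf=tool(np.radians(5.5),np.radians(75),True)@R.from_rotvec([0,0,-.012]).as_matrix()
R0=R.from_euler("xyz",arm.read_state()["tool_rot"]).as_matrix();print(R0.round(3))
E
```

```text
top (66, 'foot', array([0.6052, 0.1833]), 'tip@.11', array([0.6083, 0.1882]), np.float64(0.0018))
scene (101, 'foot', array([0.6037, 0.1804]), 'tip@.11', array([0.6078, 0.1853]), np.float64(0.0006))
both (167, 'foot', array([0.6043, 0.1808]), 'tip@.11', array([0.6078, 0.1861]), np.float64(0.0016))
scene now (103, 'foot', array([0.6035, 0.1805]), 'tip@.11', array([0.608, 0.185]), np.float64(0.0007))
[[-0.025 -0.966  0.259]
 [-0.091  0.26   0.961]
 [-0.996  0.001 -0.095]]
```

```bash
python3 - <<'E'
from tubefit import *
s=arm.read_state();R0=R.from_euler("xyz",s["tool_rot"]).as_matrix();g=s["eef_pos"]+R0@GO
Rf=tool(np.radians(5.5),np.radians(75),True)@R.from_rotvec([0,0,-.02]).as_matrix()
delta(tcp(g+[.0005,-.0012,-.03],Rf),Rf)
E
```

```text
delta [ 0.06   -0.0015  0.0036] [-0.0029  0.0027 -0.0418]
```

move_arm(deltas=[0.02, -0.0015, 0.002, -0.003, 0.003, -0.042, 0.2, 0.04, -0.0015, 0.0036, -0.003, 0.003, -0.042, 0.2, 0.06, -0.0015, 0.0036, -0.003, 0.003, -0.042, 0.2, 0.06, -0.0015, 0.0036, -0.003, 0.003, -0.042, 0.2, 0.06, -0.0015, 0.0036, -0.003, 0.003, -0.042, 0.2])

```text
t: 11.6
eef_pos: [0.6175, 0.2217, 0.241]
tool_rot: [-2.955, 1.473, -1.644]
contact_force: [-0.5, -0.6, -1.3]
width: 0.393
grasp_force: 24.9
```

```bash
python3 - <<'E'
from tubefit import *
v,g,f=look()
s=arm.read_state();R0=R.from_euler("xyz",s["tool_rot"]).as_matrix()
for dz in(-.01,-.02,-.03,-.045):delta(tcp(g+[0,0,dz],R0),R0)
p,_,W=cam("scene")
k=(p[...,2].astype(int)>1.5*p[...,0]+5)&np.all((W>[.57,.15,.09])&(W<[.65,.22,.2]),-1);print("amber min z",np.sort(W[k][:,2])[:8].round(4))
cv2.imwrite("pics/s6.png",np.clip(cv2.resize(p[200:310,290:400],None,fx=5,fy=5,interpolation=2)*1.7,0,255).astype(np.uint8))
E
```

```text
t 11.6 q [-0.164  0.537 -0.077 -1.548 -1.437  0.626] p [0.6175 0.2217 0.241 ] r [-2.9547  1.4732 -1.6435] F [-0.5 -0.6 -1.3] w 0.393 g 24.9
grasp pt [0.6078 0.1852 0.2446]
scene 278 [0.5998 0.1769 0.1348] [0.6273 0.2047 0.2244]
centre [0.6083 0.1851] at z 0.1796040927751061 slopes [-0.0015  0.0032] rms 0.0008
mouth xy [0.6084 0.185 ] grip xy [0.6082 0.1853]
top spigot 4
scene spigot 35
delta [0.0218 0.0004 0.0016] [0. 0. 0.]
delta [0.0417 0.0008 0.0036] [0. 0. 0.]
delta [0.0616 0.0012 0.0055] [0. 0. 0.]
delta [0.0915 0.0019 0.0083] [0. 0. 0.]
amber min z [0.1281 0.1299 0.1304 0.1305 0.1305 0.1307 0.1307 0.1309]
```

View pics/s6.png

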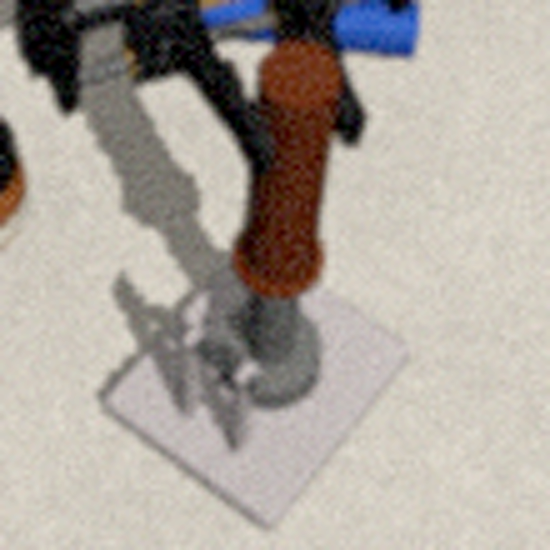

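The tube is over the spigot tip at (278,300), vertical and centred within 1 mm. I'll lower it 30 mm and watch the force.

move_arm(deltas=[0.01, 0, 0.001, 0, 0, 0, 0.2, 0.02, 0, 0.002, 0, 0, 0, 0.2, 0.03, 0, 0.003, 0, 0, 0, 0.2, 0.037, 0, 0.003, 0, 0, 0, 0.2, 0.037, 0, 0.003, 0, 0, 0, 0.2])

```text
t: 12.35
eef_pos: [0.6176, 0.2215, 0.2218]
tool_rot: [-2.962, 1.473, -1.65]
contact_force: [-0.0, 0.9, -1.4]
width: 0.399
grasp_force: 24.9
```

move_arm(deltas=[0.008, 0, 0.001, 0, 0, 0, 0.2, 0.016, 0, 0.002, 0, 0, 0, 0.2, 0.024, 0, 0.002, 0, 0, 0, 0.2, 0.024, 0, 0.002, 0, 0, 0, 0.2])

```text
t: 12.75
eef_pos: [0.6178, 0.2213, 0.2099]
tool_rot: [-2.958, 1.473, -1.647]
contact_force: [0.3, 0.8, -1.5]
width: 0.399
grasp_force: 24.9
```

```bash
python3 - <<'E'
from tubefit import *
v,g,f=look()
E
```

```text
t 12.75 q [-0.167  0.589 -0.089 -1.554 -1.438  0.69 ] p [0.6178 0.2213 0.2099] r [-2.9585  1.4729 -1.6471] F [ 0.3  0.8 -1.5] w 0.399 g 24.9
grasp pt [0.608  0.1847 0.2136]
scene 261 [0.6006 0.1728 0.1037] [0.6274 0.2035 0.1929]
centre [0.6084 0.1845] at z 0.14855698028350126 slopes [-0.0048  0.0071] rms 0.0008
mouth xy [0.6087 0.1842] grip xy [0.6081 0.185 ]
top spigot 0
scene spigot 0
```

Inserted about 15 mm without contact. Now I push the spigot upright with a slight overshoot past the seat centre and a firmer grip, then centre the tube.

```bash
python3 - <<'E'
from tubefit import *
s=arm.read_state();R0=R.from_euler("xyz",s["tool_rot"]).as_matrix()
for d in([-.003,-.0025,0],[-.006,-.005,0],[-.0075,-.0062,0],[-.0045,-.0038,0],[-.0045,-.0038,-.03]):delta(s["eef_pos"]+d,R0)
E
```

```text
delta [ 0.0005  0.0045 -0.0063] [0. 0. 0.]
delta [ 0.001   0.009  -0.0127] [0. 0. 0.]
delta [ 0.0013  0.0113 -0.0158] [0. 0. 0.]
delta [ 0.0008  0.0068 -0.0096] [0. 0. 0.]
delta [ 0.0605  0.0079 -0.0039] [0. 0. 0.]
```

move_arm(deltas=[0, 0, 0, 0, 0, 0, 0.2, 0, 0.0025, -0.0035, 0, 0, 0, 0.2, 0.0005, 0.0045, -0.0063, 0, 0, 0, 0.2, 0.001, 0.007, -0.0095, 0, 0, 0, 0.2, 0.001, 0.009, -0.0127, 0, 0, 0, 0.2, 0.001, 0.009, -0.0127, 0, 0, 0, 0.2, 0.001, 0.009, -0.0127, 0, 0, 0, 0.2], grip_force=45)

```text
t: 13.65
eef_pos: [0.6126, 0.2164, 0.2114]
tool_rot: [-2.928, 1.473, -1.617]
contact_force: [3.4, 3.1, -1.1]
width: 0.389
grasp_force: 44.8
```

```bash
python3 - <<'E'
from tubefit import *
v,g,f=look()
p,d,W=cam("scene");W=W.reshape(-1,3);Q=W[(W[:,2]>.042)&(W[:,2]<.085)&(np.hypot(W[:,0]-.605,W[:,1]-.183)<.019)]
def res(v):
    u=np.array([v[0],v[1],1]);u/=np.linalg.norm(u);return np.linalg.norm(np.cross(Q-[.6036,.1806,.03],u),axis=1)-.0125
x=least_squares(res,[.03,.03],loss="soft_l1",f_scale=.0007).x;print("spigot",len(Q),"tip offset",(x*.08).round(4))
s=arm.read_state();R0=R.from_euler("xyz",s["tool_rot"]).as_matrix();print("m dir FK",(R0@[.9954,0,.0958]).round(4))
E
```

```text
t 13.65 q [-0.176  0.583 -0.099 -1.55  -1.445  0.697] p [0.6126 0.2164 0.2114] r [-2.928   1.4734 -1.6174] F [ 3.4  3.1 -1.1] w 0.389 g 44.8
grasp pt [0.6028 0.1798 0.215 ]
scene 266 [0.5942 0.1734 0.105 ] [0.6232 0.2    0.1947]
centre [0.6039 0.1808] at z 0.14996645060549663 slopes [-0.0148 -0.0155] rms 0.0008
mouth xy [0.6047 0.1816] grip xy [0.6029 0.1798]
top spigot 0
scene spigot 0
spigot 66 tip offset [0.0033 0.0031]
m dir FK [ 0.0198 -0.0045 -0.9998]
```

move_arm(deltas=[0, 0.003, -0.004, 0, 0, 0, 0.2, 0.001, 0.0055, -0.0075, 0, 0, 0, 0.2, 0.001, 0.0055, -0.0075, 0, 0, 0, 0.2, 0.001, 0.0055, -0.0075, 0, 0, 0, 0.2])

```text
t: 14.3
eef_pos: [0.6087, 0.2134, 0.2114]
tool_rot: [-2.928, 1.474, -1.617]
contact_force: [4.3, 3.4, 2.2]
width: 0.386
grasp_force: 44.9
```

```bash
cat >> tubefit.py <<'E'
def spigot():
    p,d,W=cam("scene");W=W.reshape(-1,3);Q=W[(W[:,2]>.042)&(W[:,2]<.085)&(np.hypot(W[:,0]-.605,W[:,1]-.183)<.019)]
    def res(v):
        u=np.array([v[0],v[1],1]);u/=np.linalg.norm(u);return np.linalg.norm(np.cross(Q-[.6036,.1806,.03],u),axis=1)-.0125
    x=least_squares(res,[.03,.03],loss="soft_l1",f_scale=.0007).x;print("spigot",len(Q),"tip offset",(x*.08).round(4))
E
python3 - <<'E'
from tubefit import *
v,g,f=look();spigot()
E
```

```text
t 14.3 q [-0.182  0.58  -0.107 -1.547 -1.45   0.702] p [0.6087 0.2134 0.2114] r [-2.9283  1.4738 -1.6171] F [4.3 3.4 2.2] w 0.386 g 44.9
grasp pt [0.5989 0.1769 0.215 ]
scene 279 [0.593  0.1674 0.1052] [0.6213 0.1985 0.1939]
centre [0.6011 0.1787] at z 0.15001239606355576 slopes [-0.0281 -0.0252] rms 0.0008
mouth xy [0.6026 0.18  ] grip xy [0.5993 0.177 ]
top spigot 0
scene spigot 0
spigot 71 tip offset [0.0011 0.0013]
```

The spigot tip is now only about 1.7 mm off. Backing off to centre to check the tube tilt.

move_arm(deltas=[0, -0.0035, 0.005, 0, 0, 0, 0.2, -0.0005, -0.007, 0.0097, 0, 0, 0, 0.2, -0.0005, -0.007, 0.0097, 0, 0, 0, 0.2, -0.0005, -0.007, 0.0097, 0, 0, 0, 0.2])

```text
t: 14.95
eef_pos: [0.6118, 0.2171, 0.209]
tool_rot: [-2.978, 1.472, -1.665]
contact_force: [0.4, -0.2, -1.3]
width: 0.391
grasp_force: 44.9
```

```bash
python3 - <<'E'
from tubefit import *
v,g,f=look();spigot()
E
```

```text
t 14.95 q [-0.175  0.585 -0.1   -1.548 -1.444  0.696] p [0.6118 0.2171 0.209 ] r [-2.9775  1.4717 -1.6648] F [ 0.4 -0.2 -1.3] w 0.391 g 44.9
grasp pt [0.6021 0.1805 0.2127]
scene 264 [0.5948 0.1733 0.1033] [0.6273 0.2003 0.1926]
centre [0.6035 0.1808] at z 0.1476682801662953 slopes [-0.0081 -0.0069] rms 0.0009
mouth xy [0.604  0.1812] grip xy [0.603  0.1804]
top spigot 0
scene spigot 0
spigot 55 tip offset [0.0008 0.0011]
```

Tilt is about 0.6°, the mouth is on the seat centre and the spigot is nearly upright. Descending.

move_arm(deltas=[0.015, 0, 0.0014, 0, 0, 0, 0.2, 0.03, 0, 0.003, 0, 0, 0, 0.2, 0.045, 0.001, 0.0043, 0, 0, 0, 0.2, 0.06, 0.001, 0.0057, 0, 0, 0, 0.2, 0.075, 0.0015, 0.007, 0, 0, 0, 0.2, 0.09, 0.0018, 0.0084, 0, 0, 0, 0.2, 0.09, 0.0018, 0.0084, 0, 0, 0, 0.2])

```text
t: 15.9
eef_pos: [0.6122, 0.217, 0.1637]
tool_rot: [-2.976, 1.473, -1.664]
contact_force: [-0.6, 0.6, -1.0]
width: 0.392
grasp_force: 45.0
```

```bash
python3 - <<'E'
from tubefit import *
v,g,f=look();s=arm.read_state();R0=R.from_euler("xyz",s["tool_rot"]).as_matrix()
p,_,W=cam("scene")
k=(p[...,2].astype(int)>1.5*p[...,0]+5)&np.all((W>[.57,.15,.03])&(W<[.65,.22,.2]),-1);print("amber min z",np.sort(W[k][:,2])[:6].round(4))
for dz in(-.01,-.02):delta(s["eef_pos"]+[0,0,dz],R0)
E
```

```text
t 15.9 q [-0.178  0.666 -0.111 -1.559 -1.445  0.789] p [0.6122 0.217  0.1637] r [-2.9759  1.4732 -1.6638] F [-0.6  0.6 -1. ] w 0.392 g 45.0
grasp pt [0.6025 0.1805 0.1674]
scene 242 [0.5963 0.17   0.0575] [0.6234 0.2013 0.1465]
centre [0.6038 0.1806] at z 0.10237730400678172 slopes [-0.0121 -0.0153] rms 0.0008
mouth xy [0.6045 0.1815] grip xy [0.603  0.1796]
top spigot 0
scene spigot 0
amber min z [0.053  0.0537 0.054  0.0542 0.0543 0.0544]
delta [0.0202 0.0006 0.0019] [-0.0002  0.0001  0.0007]
delta [0.0401 0.001  0.0039] [-0.0002  0.0001  0.0007]
```

move_arm(deltas=[0.005, 0, 0.0005, 0, 0, 0, 0.2, 0.01, 0, 0.001, 0, 0, 0, 0.2, 0.015, 0, 0.0015, 0, 0, 0, 0.2, 0.02, 0.0005, 0.002, 0, 0, 0, 0.2, 0.024, 0.0005, 0.0023, 0, 0, 0, 0.2, 0.024, 0.0005, 0.0023, 0, 0, 0, 0.2])

```text
t: 16.75
eef_pos: [0.6121, 0.217, 0.1518]
tool_rot: [-2.975, 1.472, -1.663]
contact_force: [-3.1, 0.2, -0.3]
width: 0.391
grasp_force: 45.0
```

move_arm(deltas=[0.002, 0, 0, 0, 0, 0, 0.2, 0.004, 0, 0, 0, 0, 0, 0.2, 0.006, 0, 0.0005, 0, 0, 0, 0.2, 0.006, 0, 0.0005, 0, 0, 0, 0.2])

```text
t: 17.15
eef_pos: [0.6127, 0.2169, 0.1497]
tool_rot: [-2.951, 1.473, -1.64]
contact_force: [-3.6, -1.0, 1.0]
width: 0.393
grasp_force: 45.0
```

```bash
python3 - <<'E'
from tubefit import *
v,g,f=look()
p,_,W=cam("scene")
k=(p[...,2].astype(int)>1.5*p[...,0]+5)&np.all((W>[.57,.15,.02])&(W<[.65,.22,.25]),-1);print("amber z",np.sort(W[k][:,2])[:6].round(4),np.sort(W[k][:,2])[-12:].round(4))
cv2.imwrite("pics/s7.png",np.clip(cv2.resize(p[200:310,290:400],None,fx=5,fy=5,interpolation=2)*1.7,0,255).astype(np.uint8))
E
```

```text
t 17.15 q [-0.179  0.692 -0.112 -1.562 -1.445  0.818] p [0.6127 0.2169 0.1497] r [-2.9515  1.4726 -1.6399] F [-3.6 -1.   1. ] w 0.393 g 45.0
grasp pt [0.603  0.1804 0.1534]
scene 225 [0.5949 0.1738 0.0436] [0.6227 0.1994 0.1334]
centre [0.6039 0.1801] at z 0.08839424976433466 slopes [0.0021 0.0014] rms 0.0009
mouth xy [0.6037 0.1801] grip xy [0.604  0.1802]
top spigot 0
scene spigot 0
amber z [0.0366 0.0372 0.0376 0.0378 0.0379 0.0382] [0.1864 0.1865 0.1865 0.1866 0.187  0.1871 0.1871 0.1872 0.1872 0.1876
 0.1879 0.1889]
```

The keeper is pushing at about 3.6 N and the rim is about 7 mm above the seat. Continuing slowly.

move_arm(deltas=[0.002, 0, 0, 0, 0, 0, 0.2, 0.004, 0, 0.0004, 0, 0, 0, 0.2, 0.006, 0, 0.0006, 0, 0, 0, 0.2, 0.008, 0, 0.0008, 0, 0, 0, 0.2, 0.008, 0, 0.0008, 0, 0, 0, 0.2])

```text
t: 17.9
eef_pos: [0.6133, 0.2169, 0.1461]
tool_rot: [-2.941, 1.473, -1.63]
contact_force: [-2.1, -0.7, 0.4]
width: 0.391
grasp_force: 45.0
```

move_arm(deltas=[0.002, 0, 0, 0, 0, 0, 0.2, 0.004, 0, 0.0004, 0, 0, 0, 0.2, 0.004, 0, 0.0004, 0, 0, 0, 0.2])

```text
t: 18.2
eef_pos: [0.6134, 0.2171, 0.1453]
tool_rot: [-2.927, 1.475, -1.615]
contact_force: [-3.4, -1.8, 4.7]
width: 0.394
grasp_force: 45.0
```

```bash
python3 - <<'E'
from tubefit import *
v,g,f=look()
p,_,W=cam("scene")
k=(p[...,2].astype(int)>1.5*p[...,0]+5)&np.all((W>[.57,.15,.02])&(W<[.65,.22,.25]),-1);print("amber z",np.sort(W[k][:,2])[:6].round(4),np.sort(W[k][:,2])[-12:].round(4))
E
```

```text
t 18.2 q [-0.179  0.702 -0.111 -1.565 -1.447  0.829] p [0.6134 0.2171 0.1453] r [-2.9268  1.4748 -1.6152] F [-3.4 -1.8  4.7] w 0.394 g 45.0
grasp pt [0.6036 0.1805 0.1489]
scene 219 [0.5951 0.1693 0.0393] [0.6236 0.1999 0.1281]
centre [0.6046 0.1802] at z 0.08390259586115459 slopes [-0.0086  0.005 ] rms 0.001
mouth xy [0.6051 0.18  ] grip xy [0.6041 0.1806]
top spigot 0
scene spigot 0
amber z [0.0334 0.0336 0.0336 0.0339 0.0342 0.0342] [0.1818 0.1818 0.182  0.1821 0.1823 0.1823 0.1825 0.1826 0.1828 0.1828
 0.1834 0.1837]
```

move_arm(deltas=[0.002, 0, 0.0002, 0, 0, 0, 0.2, 0.004, 0, 0.0004, 0, 0, 0, 0.2, 0.004, 0, 0.0004, 0, 0, 0, 0.2])

```text
t: 18.75
eef_pos: [0.6134, 0.2173, 0.1454]
tool_rot: [-2.902, 1.478, -1.59]
contact_force: [-3.6, -2.8, 9.6]
width: 0.392
grasp_force: 45.0
```

move_arm(deltas=[0.002, 0, 0.0002, 0, 0, 0, 0.2, 0.004, 0, 0.0004, 0, 0, 0, 0.2, 0.004, 0, 0.0004, 0, 0, 0, 0.2])

```text
t: 19.05
eef_pos: [0.6136, 0.2175, 0.1455]
tool_rot: [-2.874, 1.481, -1.56]
contact_force: [-4.0, -3.4, 14.9]
width: 0.389
grasp_force: 45.1
```

```bash
python3 - <<'E'
from tubefit import *
v,g,f=look()
p,_,W=cam("scene")
k=(p[...,2].astype(int)>1.5*p[...,0]+5)&np.all((W>[.57,.15,.02])&(W<[.65,.22,.25]),-1);print("amber z",np.sort(W[k][:,2])[:6].round(4),np.sort(W[k][:,2])[-12:].round(4))
cv2.imwrite("pics/s8.png",np.clip(cv2.resize(p[200:310,290:400],None,fx=5,fy=5,interpolation=2)*1.7,0,255).astype(np.uint8))
E
```

```text
t 19.05 q [-0.18   0.706 -0.109 -1.568 -1.454  0.836] p [0.6136 0.2175 0.1455] r [-2.8737  1.481  -1.5603] F [-4.  -3.4 14.9] w 0.389 g 45.1
grasp pt [0.604  0.1809 0.1487]
scene 216 [0.5949 0.1646 0.0393] [0.6241 0.1999 0.1283]
centre [0.6049 0.1805] at z 0.08374961300738601 slopes [-0.003  0.008] rms 0.0008
mouth xy [0.6051 0.18  ] grip xy [0.6047 0.181 ]
top spigot 0
scene spigot 0
amber z [0.0322 0.0337 0.0338 0.0338 0.034  0.0342] [0.1816 0.1818 0.1819 0.182  0.1821 0.1821 0.1822 0.1822 0.1825 0.1829
 0.1831 0.1833]
```

View pics/s8.png

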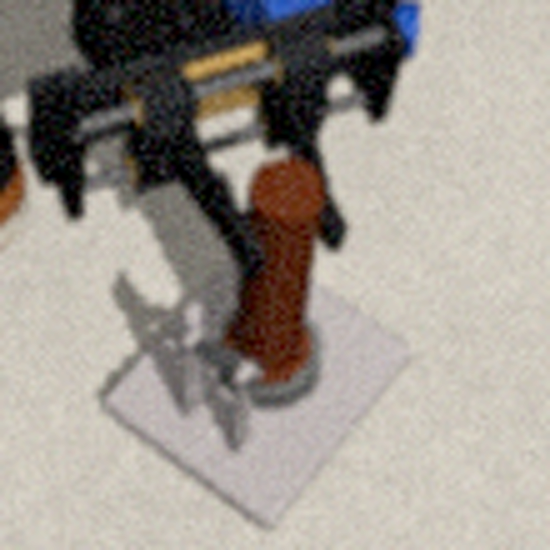

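15 N with no further descent, so it's probably seated. I'll check the keeper angle against the first clouds.

```bash
cat > keep.py <<'E'
from tubefit import *
def keep(W,p):
    c=np.array([.6038,.1815]);e=np.array([np.cos(.256),np.sin(.256)]);W=W.reshape(-1,3);p=p.reshape(-1,3).astype(int)
    s=(W[:,:2]-c)@e;l=(W[:,:2]-c)@[-e[1],e[0]]
    k=(abs(l)<.010)&(s>.012)&(s<.05)&(W[:,2]>.036)&(W[:,2]<.088)&(p[:,2]<1.4*p[:,0]+5)
    for lo in np.arange(.036,.088,.008):
        g=k&(W[:,2]>=lo)&(W[:,2]<lo+.008)
        if g.sum():print("  z",lo.round(3),g.sum(),"s med",np.median(s[g]).round(4),"min",s[g].min().round(4))
E
python3 - <<'E'
from keep import *
for n in("scene","top"):
    f=np.load(n+"0.npz");print(n,"start");keep(f["W"],f["p"])
    p,d,W=cam(n);print(n,"now");keep(W,p)
E
```

```text
scene start
  z 0.036 4 s med 0.013 min 0.0122
  z 0.044 8 s med 0.0176 min 0.0124
  z 0.052 8 s med 0.0134 min 0.0123
  z 0.06 11 s med 0.0149 min 0.0123
  z 0.068 9 s med 0.0144 min 0.0129
  z 0.076 17 s med 0.0427 min 0.0129
  z 0.084 15 s med 0.0468 min 0.0152
scene now
  z 0.036 4 s med 0.0174 min 0.0167
  z 0.044 6 s med 0.0213 min 0.0174
  z 0.052 3 s med 0.0278 min 0.0262
  z 0.06 2 s med 0.032 min 0.0316
  z 0.068 3 s med 0.0365 min 0.0176
  z 0.076 5 s med 0.0467 min 0.0433
  z 0.084 14 s med 0.0466 min 0.017
top start
  z 0.044 5 s med 0.024 min 0.021
  z 0.052 12 s med 0.0317 min 0.0249
  z 0.06 14 s med 0.0347 min 0.028
  z 0.068 13 s med 0.0399 min 0.0352
  z 0.076 13 s med 0.0429 min 0.0393
  z 0.084 11 s med 0.0468 min 0.0436
top now
  z 0.052 2 s med 0.0323 min 0.0306
  z 0.076 2 s med 0.0477 min 0.0465
  z 0.084 3 s med 0.0483 min 0.0471
```

The keeper line matches its closed position (s≈0.032 at z=0.064; 0.13 rad open would put it about 4 mm further out), so it has snapped over the flange. I'll unload the arm, then release.

move_arm(deltas=[-0.003, 0, 0, 0, 0, 0, 0.2, -0.006, 0, 0, 0, 0, 0, 0.2, -0.006, 0, 0, 0, 0, 0, 0.2], grip_force=20)

```text
t: 19.7
eef_pos: [0.6142, 0.2175, 0.1451]
tool_rot: [-2.903, 1.475, -1.592]
contact_force: [-1.0, -1.2, 7.1]
width: 0.396
grasp_force: 19.9
```

```bash
python3 - <<'E'
from keep import *
v,g,f=look();p,d,W=cam("scene");keep(W,p)
E
```

```text
t 19.7 q [-0.179  0.703 -0.11  -1.566 -1.447  0.832] p [0.6142 0.2175 0.1451] r [-2.9027  1.4749 -1.5921] F [-1.  -1.2  7.1] w 0.396 g 19.9
grasp pt [0.6044 0.1809 0.1486]
scene 209 [0.5957 0.168  0.0393] [0.6242 0.1999 0.1274]
centre [0.6048 0.1805] at z 0.0836403407744773 slopes [-0.0019  0.0094] rms 0.0008
mouth xy [0.6049 0.18  ] grip xy [0.6047 0.1811]
top spigot 0
scene spigot 0
  z 0.036 7 s med 0.0174 min 0.0165
  z 0.044 7 s med 0.0237 min 0.0187
  z 0.052 2 s med 0.0285 min 0.0274
  z 0.06 2 s med 0.0323 min 0.0318
  z 0.068 3 s med 0.0354 min 0.0202
  z 0.076 8 s med 0.0479 min 0.0435
  z 0.084 14 s med 0.0471 min 0.0166
```

move_arm(deltas=[-0.003, 0, 0, 0, 0, 0, 0.2, -0.004, 0, 0, 0, 0, 0, 0.2, -0.004, 0, 0, 0, 0, 0, 0.45, -0.004, 0, 0, 0, 0, 0, 0.5, -0.004, 0, 0, 0, 0, 0, 0.6, -0.004, 0, 0, 0, 0, 0, 0.75, -0.004, 0, 0, 0, 0, 0, 0.75, -0.004, 0, 0, 0, 0, 0, 0.75, -0.004, 0, 0, 0, 0, 0, 0.75])

```text
t: 20.85
eef_pos: [0.6131, 0.2175, 0.145]
tool_rot: [-2.944, 1.473, -1.633]
contact_force: [0.1, 0.1, 0.6]
width: 0.741
grasp_force: 0.0
```

```bash
python3 - <<'E'
from keep import *
v,g,f=look();p,d,W=cam("scene");keep(W,p)
s=arm.read_state();R0=R.from_euler("xyz",s["tool_rot"]).as_matrix();print(R0[:,2].round(3))
q=s["qpos"]
for k in(.05,.1,.15):
    q,e=ik(s["eef_pos"]-k*R0[:,2]*[1,1,0],R0,q);print(q.round(2),e)
delta(s["eef_pos"]-.15*R0[:,2]*[1,1,0],R0)
E
```

```text
t 20.85 q [-0.178  0.701 -0.112 -1.564 -1.445  0.827] p [0.6131 0.2175 0.145 ] r [-2.9442  1.4728 -1.6329] F [0.1 0.1 0.6] w 0.741 g 0.0
grasp pt [0.6034 0.1809 0.1487]
scene 224 [0.5944 0.1746 0.0393] [0.623  0.1999 0.1281]
centre [0.6043 0.18  ] at z 0.08367667396297507 slopes [ 0.0042 -0.0024] rms 0.0008
mouth xy [0.6041 0.1802] grip xy [0.6046 0.1799]
top spigot 0
scene spigot 0
  z 0.036 7 s med 0.0169 min 0.0161
  z 0.044 4 s med 0.0188 min 0.0174
  z 0.052 4 s med 0.0274 min 0.0255
  z 0.06 3 s med 0.0329 min 0.0323
  z 0.068 1 s med 0.037 min 0.037
  z 0.076 10 s med 0.0465 min 0.017
  z 0.084 9 s med 0.0471 min 0.0452
[ 0.256  0.962 -0.096]
[-0.25  0.7  -0.12 -1.51 -1.5   0.83] 8.723747513867763e-10
[-0.33  0.7  -0.11 -1.45 -1.55  0.84] 8.167774133656105e-10
[-0.41  0.71 -0.1  -1.4  -1.6   0.83] 7.132506518169212e-10
delta [ 0.0286  0.0006 -0.2972] [0. 0. 0.]
```

Released, and the tube stands straight: slope under 0.5°, centred. Withdrawing the gripper.

move_arm(deltas=[0.002, 0, -0.02, 0, 0, 0, 0.75, 0.006, 0, -0.06, 0, 0, 0, 0.75, 0.01, 0, -0.1, 0, 0, 0, 0.75, 0.014, 0, -0.15, 0, 0, 0, 0.75, 0.02, 0, -0.21, 0, 0, 0, 0.75, 0.026, 0, -0.27, 0, 0, 0, 0.75, 0.028, 0, -0.3, 0, 0, 0, 0.75, 0.028, 0, -0.3, 0, 0, 0, 0.75, 0.028, 0, -0.3, 0, 0, 0, 0.75, 0.028, 0, -0.3, 0, 0, 0, 0.75])

```text
t: 22.1
eef_pos: [0.5746, 0.0728, 0.1457]
tool_rot: [-2.943, 1.473, -1.631]
contact_force: [-0.8, -0.6, 0.3]
width: 0.747
grasp_force: 0.0
```

```bash
python3 - <<'E'
from keep import *
log()
tubefit(np.array([.568,.145,.045]),np.array([.64,.215,.175]),[.604,.181,0,0])
for n in("scene","top"):
    p,d,W=cam(n);print(n);keep(W,p)
    k=(p[...,2].astype(int)>1.5*p[...,0]+5)&np.all((W>[.57,.15,.17])&(W<[.65,.22,.25]),-1)
    print("closed-end z",np.median(W[k][:,2]).round(4),"xy mid",((W[k].min(0)+W[k].max(0))/2).round(4))
E
```

```text
t 22.1 q [-0.407  0.708 -0.096 -1.399 -1.603  0.833] p [0.5746 0.0728 0.1457] r [-2.9429  1.4734 -1.6307] F [-0.8 -0.6  0.3] w 0.747 g 0.0
top 21 [0.5871 0.1648 0.0472] [0.6082 0.1971 0.1749]
scene 342 [0.5946 0.1743 0.0457] [0.6231 0.1987 0.1749]
centre [0.6044 0.1799] at z 0.10999999999999999 slopes [0.0004 0.0002] rms 0.0009
scene
  z 0.036 8 s med 0.0174 min 0.0152
  z 0.044 5 s med 0.0222 min 0.0178
  z 0.052 4 s med 0.029 min 0.0268
  z 0.06 1 s med 0.0327 min 0.0327
  z 0.068 2 s med 0.037 min 0.0359
  z 0.076 5 s med 0.0483 min 0.043
  z 0.084 15 s med 0.0468 min 0.0183
closed-end z 0.1794 xy mid [0.6052 0.1814 0.1765]
top
  z 0.06 1 s med 0.0317 min 0.0317
  z 0.068 3 s med 0.0399 min 0.0379
  z 0.076 5 s med 0.0445 min 0.0424
  z 0.084 6 s med 0.0462 min 0.0446
closed-end z 0.1784 xy mid [0.6046 0.1821 0.1789]
```

The closed end sits at 0.179 m (seated would be 0.180), the tube is vertical and centred, the keeper is closed and the gripper is clear. Handing in.

```bash
python3 -c "
from bench import arm
print(arm.hand_in())"
```

```text
the job is handed in; nothing more can be done
None
```

The amber tube stands mouth down over the spigot, seated and centred with the keeper measured closed over its flange, released and the gripper clear; I handed the job in at about 22 s, and no verdict came back.

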